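# Load the sample-bottle dryer

### The arm

A 7-joint arm with a two-finger parallel gripper is mounted at the origin on the work surface. World frame = base frame: x ahead of the robot, y to its left, z up, the work surface at z = 0. Lengths are in m, angles in degrees, forces in N, time in s.
With the tool pointing down it reaches from about 0.425 to 0.875 m from the base axis. Payload 4.7 kg.
Tool frame: the origin (TCP) lies at the very end of the fingers, on their centre line; the grasp point (between the pads) lies 19 mm behind it; z points along the fingers, y is the direction in which the jaws open and shut (so a half turn about z gives the same grasp; the last joint's range is limited). The gripper opens to 87 mm and grips with 3 to 60 N. Pads are 19 mm wide; open, the fingers measure 117 mm over their backs; the gripper's body (75 mm by 190 mm) begins 51 mm behind the grasp point.
Start: joints at [74.376, 18.392, -4.016, 83.108, 1.295, 78.541, -3.26], TCP at [0.184, -0.623, 0.199] pointing down, gripper open.
Joint ranges: [-163.93, 163.93], [-17.29, 119.83], [-79.2, 71.16], [3.27, 140.29], [-89.18, 269.18], [5.43, 117.66], [-154.24, 154.24]. Speed limits (degrees/s): [147.25, 147.25, 180, 180, 180, 180, 180].

### API

Orientations are given as [roll, pitch, yaw] about the fixed x, y, z axes, in that order (R = Rz(yaw) Ry(pitch) Rx(roll)).
In Python, from cell import env gives the robot as it stands.
- The arm moves only by the tool servo_tool, never from a script. Its argument "increments" is a list that holds one entry, the list of rows, each a list of 7 numbers: the shift along the tool's x, y, z in m, then the turn, a rotation vector about the tool's x, y, z in degrees, then the opening, from -1 (shut) to 1 (fully open). In form: [[[dx, dy, dz, rx, ry, rz, fingers], ...]]. A call has 1 to 20 rows; each row is the pose to reach, as a shift and turn from the pose commanded when the call began, along the tool's axes at that moment; what a row does not reach only later rows make up. A row lasts 1/10 s, in which the tool goes at most 50 mm and 8.59 degrees, less where a joint would pass 70% of its speed; a pose out of reach is approached as far as the arm can. A call with a gripper value outside its range is refused whole. The fingers move at their own pace and stop on an object; "squeeze" is the grip in N (left out, the last holds). Time passes only in rows, so rows that repeat a pose let the fingers close. It gives the time, the measured TCP pose, the force and the opening at its end, in the units of the state.
- env.get_obs(): the state, without advancing time (a new reading comes with each control period).
- env.read_camera(name): name is "side" or "top" or "wrist"; returns a dict with "frame" (480x640x3 uint8, blue, green, red), "intrinsics" (3x3 intrinsics, pixels), "rvec" (rotation vector, rad) and "tvec" (3), from world to camera coordinates, as OpenCV has them. Camera axes: x right, y down, z forward; pixel columns grow to the right and rows downward; lengths in m; the calibration is good to about 2 mm. A picture is of the moment at which its call begins. There is no depth.
- env.sign_off(): hands the job in, once; it reports no verdict.
The state is a dict: "time_s": time; "qpos": joint angles; "joint_velocities": joint speeds; "effort": joint torques, N m; "tool_pos": TCP position; "tool_rot": TCP orientation; "force": force on the tool from outside, world axes, zero at the start; "wrist_torque": the same for the moment, N m; "grip_width": finger opening in m.
Only numpy, scipy, OpenCV 4.12 (cv2) and the standard library are available. Lean on these libraries where they do the work, as an engineer would, in place of code of your own. Each camera call takes 0.05 s, during which the arm holds its last target.

### The job

The dryer's air has been left on: first shut the air valve (handle square across its pipe), then put every rinsed square sample bottle upside down on a drying peg of its own, pushed fully down so that its mouth sits flat on the tray. When all are on, turn the selector to the two-bar mark, and only then open the air valve fully again (handle along its pipe). Leave the wash bottle, the jar and the tip box where they are.

Things in the scene. Friction and masses are not known exactly. Their poses are not given: they have to be found in the camera images.
- bottle1: Open square sample bottle, white plastic: 44 x 44 mm, 92 mm long (78 mm square body, then a round neck 38 mm across, 14 mm long; bore 30 mm at the narrowest), 3 mm walls, base closed, 40 to 85 g. Lies on a flat side on the draining board, mouth downhill. Origin on its axis, 46 mm from base and from mouth rim; x axis points from base to mouth. Three or four are present.
- bottle2: Open square sample bottle, white plastic: 44 x 44 mm, 92 mm long (78 mm square body, then a round neck 38 mm across, 14 mm long; bore 30 mm at the narrowest), 3 mm walls, base closed, 40 to 85 g. Lies on a flat side on the draining board, mouth downhill. Origin on its axis, 46 mm from base and from mouth rim; x axis points from base to mouth. Three or four are present.
- bottle3: Open square sample bottle, white plastic: 44 x 44 mm, 92 mm long (78 mm square body, then a round neck 38 mm across, 14 mm long; bore 30 mm at the narrowest), 3 mm walls, base closed, 40 to 85 g. Lies on a flat side on the draining board, mouth downhill. Origin on its axis, 46 mm from base and from mouth rim; x axis points from base to mouth. Three or four are present.
- bottle4: Open square sample bottle, white plastic: 44 x 44 mm, 92 mm long (78 mm square body, then a round neck 38 mm across, 14 mm long; bore 30 mm at the narrowest), 3 mm walls, base closed, 40 to 85 g. Lies on a flat side on the draining board, mouth downhill. Origin on its axis, 46 mm from base and from mouth rim; x axis points from base to mouth. Three or four are present.
- drainboard: Stainless draining board fixed to the bench, 180 x 550 x 8 mm, sloping down away from the robot by 0.35 rad, a lip 8 mm high along its low far edge. Origin at the centre of its underside (31 mm above the bench); its axes are tilted with it: x downhill, z square to the board (top surface 8 mm up).
- rack: Drying rack fixed to the bench: grey drip tray 90 x 430 x 20 mm with a row of four upright steel pegs, 110 mm apart along its y axis. Origin at the centre of its underside; z up. A bottle fully down stands with its mouth rim on the tray, its origin 66 mm above the bench.
- peg1 (a point): Foot of a drying peg, on its axis at the tray's top surface (20 mm above the bench). Peg: 12 mm diameter, round-topped, its tip 75 mm above this point. z up.
- peg2 (a point): Foot of a drying peg, on its axis at the tray's top surface (20 mm above the bench). Peg: 12 mm diameter, round-topped, its tip 75 mm above this point. z up.
- peg3 (a point): Foot of a drying peg, on its axis at the tray's top surface (20 mm above the bench). Peg: 12 mm diameter, round-topped, its tip 75 mm above this point. z up.
- peg4 (a point): Foot of a drying peg, on its axis at the tray's top surface (20 mm above the bench). Peg: 12 mm diameter, round-topped, its tip 75 mm above this point. z up.
- valve: Quarter-turn air valve on a flange fixed to the bench: brass body and pipe, a handle turning above it about the vertical. Origin at the centre of its underside; the pipe runs along its x axis (50 mm either way, centred 30 mm above the bench); z up.
- valve_axis (a point): Point on the valve handle's vertical turning axis, at the handle's mid-height, 74 mm above the bench.
- handle_grip (a point): Point on the valve handle to grip or push, 55 mm from its turning axis, mid-height. Handle: black bar 14 mm wide, 18 mm high, reaching from 8 to 80 mm from the axis, 65 to 83 mm above the bench; the point's y axis points outward along it. Under it lies only the pipe, its top 45 mm above the bench.
- valve_handle (a joint): Valve angle, rad, between fixed stops: 0 closed (handle square across the pipe, along the valve's +y), 1.57 open (handle along the pipe, towards the valve's -x). Grows anticlockwise seen from above. Friction only, about 0.12 N m (2 N at the grip); stays where it is left.
- selector: Drying-time selector fixed to the bench: grey housing 100 x 100 x 30 mm, a black knob at the centre of its top, four raised black marks on the far side of the knob: a dot, one bar, two bars, three bars, clockwise from the left. Origin at the centre of its underside. The marks lie at 1.05, 0.35, -0.35, -1.05 rad from its x axis (anticlockwise positive).
- dial_grip (a point): Point on the selector knob's vertical axis at the height to grip, 52 mm above the bench. The knob's grip is an upright bar 52 mm long, 14 mm thick, 38 to 63 mm above the bench; one end carries a white pointer line and tip. This point's axes turn with the knob: the bar's pointer lies at +1.05 rad (anticlockwise) from the point's x axis.
- dial (a joint): Selector angle, rad, grows clockwise seen from above: 0 pointer at the dot, 0.70 at one bar, 1.40 at two bars, 2.10 at three bars (end stops at 0 and 2.10). Light detents pull it into the nearest mark (torque up to about 0.05 N m with friction).
- wash_bottle: Bystander: white wash bottle, 66 mm across, 190 mm tall, upright. Origin at the centre of its underside. Leave alone.
- jar: Bystander: clear lidded jar, 64 mm across, 70 mm tall. Origin at the centre of its underside. Leave alone.
- tip_box: Bystander: white box with a grey lid, 92 x 132 x 61 mm. Origin at the centre of its underside. Leave alone.

How it is judged (in metres and radians):
On the way, in this order (a step that is already met when the one before it is completed fails the run):
1. the air valve is shut, before any bottle is put on a peg (value of joint valve_handle below 0.15 rad and angle between each of bottle1, bottle2, bottle3, bottle4's own x axis and vertical below 2.7 rad), for 0.2 s.
2. every bottle is upside down and fully down on a peg, with the air still shut (angle between each of bottle1, bottle2, bottle3, bottle4's own x axis and vertical above 3.02 rad and z of bottle1 in the frame of rack between 0.062 and 0.07 m and (horizontal distance between bottle1 and peg1 below 0.015 m or horizontal distance between bottle1 and peg2 below 0.015 m or horizontal distance between bottle1 and peg3 below 0.015 m or horizontal distance between bottle1 and peg4 below 0.015 m) and linear speed of each of bottle1, bottle2, bottle3, bottle4 below 0.03 m/s and z of bottle2 in the frame of rack between 0.062 and 0.07 m and (horizontal distance between bottle2 and peg1 below 0.015 m or horizontal distance between bottle2 and peg2 below 0.015 m or horizontal distance between bottle2 and peg3 below 0.015 m or horizontal distance between bottle2 and peg4 below 0.015 m) and z of bottle3 in the frame of rack between 0.062 and 0.07 m and (horizontal distance between bottle3 and peg1 below 0.015 m or horizontal distance between bottle3 and peg2 below 0.015 m or horizontal distance between bottle3 and peg3 below 0.015 m or horizontal distance between bottle3 and peg4 below 0.015 m) and z of bottle4 in the frame of rack between 0.062 and 0.07 m and (horizontal distance between bottle4 and peg1 below 0.015 m or horizontal distance between bottle4 and peg2 below 0.015 m or horizontal distance between bottle4 and peg3 below 0.015 m or horizontal distance between bottle4 and peg4 below 0.015 m) and value of joint valve_handle below 0.15 rad), for 0.2 s.
3. the selector is at the two-bar mark, with the air still shut (value of joint dial between 1.22 and 1.58 rad and value of joint valve_handle below 0.15 rad), for 0.2 s.
4. the air valve is open again (value of joint valve_handle above 1.42 rad), for 0.2 s.
At the end, for the whole second after the job is handed in: Every bottle present stands upside down (within 0.12 rad) with its origin 62 to 70 mm above the rack's underside and within 15 mm of a peg's axis, at rest; the selector is within 0.18 rad of the two-bar mark (1.40); the valve is open past 1.42 rad (angle between each of bottle1, bottle2, bottle3, bottle4's own x axis and vertical above 3.02 rad and z of bottle1 in the frame of rack between 0.062 and 0.07 m and (horizontal distance between bottle1 and peg1 below 0.015 m or horizontal distance between bottle1 and peg2 below 0.015 m or horizontal distance between bottle1 and peg3 below 0.015 m or horizontal distance between bottle1 and peg4 below 0.015 m) and linear speed of each of bottle1, bottle2, bottle3, bottle4 below 0.03 m/s and z of bottle2 in the frame of rack between 0.062 and 0.07 m and (horizontal distance between bottle2 and peg1 below 0.015 m or horizontal distance between bottle2 and peg2 below 0.015 m or horizontal distance between bottle2 and peg3 below 0.015 m or horizontal distance between bottle2 and peg4 below 0.015 m) and z of bottle3 in the frame of rack between 0.062 and 0.07 m and (horizontal distance between bottle3 and peg1 below 0.015 m or horizontal distance between bottle3 and peg2 below 0.015 m or horizontal distance between bottle3 and peg3 below 0.015 m or horizontal distance between bottle3 and peg4 below 0.015 m) and z of bottle4 in the frame of rack between 0.062 and 0.07 m and (horizontal distance between bottle4 and peg1 below 0.015 m or horizontal distance between bottle4 and peg2 below 0.015 m or horizontal distance between bottle4 and peg3 below 0.015 m or horizontal distance between bottle4 and peg4 below 0.015 m) and value of joint dial between 1.22 and 1.58 rad and value of joint valve_handle above 1.42 rad); the robot touches nothing.
It fails at once if the wash bottle is moved by more than 30 mm or knocked over (distance of wash_bottle from where it was at the start of the episode above 0.03 m or angle between wash_bottle's own z axis and vertical above 0.5 rad).
It fails at once if the lidded jar is moved by more than 30 mm or knocked over (distance of jar from where it was at the start of the episode above 0.03 m or angle between jar's own z axis and vertical above 0.5 rad).
It fails at once if the tip box is moved by more than 30 mm or knocked over (distance of tip_box from where it was at the start of the episode above 0.03 m or angle between tip_box's own z axis and vertical above 0.5 rad).
Of bottle1, bottle2, bottle3, bottle4 only 3 to 4 are there at a start; the rules pass over those that are not, and their reading is None.
At some moment in a run one of bottle1, bottle2, bottle3, bottle4 may be knocked a few centimetres aside while the robot is not near it.
It also fails if it takes over 210 s, if anything falls off the work surface, if the arm or the gripper's body presses on something with over 40 N, if the wrist force passes 120 N, or if a joint passes its speed limit or range.

## Working session

There is one attempt and no reset: what is moved stays moved. The work goes in short steps, Python scripts to look and compute and a tool call to move; the robot and the scene stay as the last step left them, time stands still between calls to the robot, and variables do not carry over. Pictures are saved under pics/ and viewed, and the job is handed in when it is done.

Besides the shell and the picture viewer there is one more tool, called after ">>>" in YAML: its name, and indented under it one key for each argument. servo_tool: Moves the arm, as the interface text tells. Its arguments: {"type":"object","properties":{"increments":{"type":"array","items":{"type":"array","items":{"type":"array","items":{"type":"number"}}}},"squeeze":{"type":"number"}},"required":["increments"]}

```bash
ls; mkdir -p pics; python3 - <<'E'
from cell import env
import cv2
print(env.get_obs())
for n in ("side","top","wrist"):
    r=env.read_camera(n); cv2.imwrite(f"pics/a_{n}.png",r["frame"]); print(n,r["intrinsics"],r["rvec"],r["tvec"])
E
```

```text
pics
{'time_s': 0.0, 'qpos': array([74.37476116, 18.44027589, -4.01560531, 83.17367987,  1.29498562,
       78.53978872, -3.25849823]), 'joint_velocities': array([ 0.05239957, -0.0728465 , -0.01281083, -0.04652942,  0.08294844,
        0.05939547,  0.0211577 ]), 'effort': array([-7.59193881e-04, -4.91289139e+01, -4.04056907e-01, -3.12527740e+01,
       -6.39858632e-02,  4.37482435e-02,  1.63453824e-04]), 'tool_pos': array([ 0.18366766, -0.62290372,  0.19825847]), 'tool_rot': array([-1.79891495e+02,  5.58511154e-03,  1.64365357e+01]), 'force': array([-0.44811939,  0.24805552, -0.28203563]), 'wrist_torque': array([-0.03518058,  0.00676942,  0.01220841]), 'grip_width': 0.08712469274775123}
side [[494.35167733   0.         323.91677946]
 [  0.         494.35167733 238.59283136]
 [  0.           0.           1.        ]] [ 2.3895348  -0.02140912  0.02816494] [-0.58418001  0.06744182  1.33353015]
top [[525.27691938   0.         313.15129038]
 [  0.         525.27691938 240.69001925]
 [  0.           0.           1.        ]] [ 2.13862117 -2.11202749  0.15230665] [0.01363456 0.59644322 1.33647941]
wrist [[397.62353498   0.         323.14556381]
 [  0.         397.62353498 243.20023873]
 [  0.           0.           1.        ]] [-2.32893875  1.74250164  0.24779216] [-0.6500911  -0.03199569  0.39026349]
```

The top view shows three bottles on the board at about (242,286), (290,285) and (343,283). The pegs run from (266,217) to (390,210), the valve is at (460,238) with its handle pointing right, and the selector is at (187,240). Next I'll zoom in and triangulate.

```bash
cat > h.py <<'E'
import numpy as np, cv2
from scipy.spatial.transform import Rotation as R
from cell import env
def cam(n):
    r=env.read_camera(n); return r
def save(r,fn,crop=None,s=4):
    f=r["frame"]
    if crop: x0,y0,x1,y1=crop; f=cv2.resize(f[y0:y1,x0:x1],None,fx=s,fy=s,interpolation=cv2.INTER_CUBIC)
    cv2.imwrite("pics/"+fn,f)
def ray(r,uv):
    Rm=cv2.Rodrigues(r["rvec"])[0]; c=-Rm.T@np.ravel(r["tvec"])
    d=Rm.T@np.linalg.inv(r["intrinsics"])@np.array([uv[0],uv[1],1.]); return c,d/np.linalg.norm(d)
def onz(r,uv,z):
    c,d=ray(r,uv); return c+d*(z-c[2])/d[2]
def proj(r,P):
    return cv2.projectPoints(np.array(P,float).reshape(-1,1,3),r["rvec"],r["tvec"],r["intrinsics"],None)[0].reshape(-1,2)
def tri(obs):
    A=np.zeros((3,3));b=np.zeros(3)
    for r,uv in obs:
        c,d=ray(r,uv);M=np.eye(3)-np.outer(d,d);A+=M;b+=M@c
    return np.linalg.solve(A,b)
E
python3 - <<'E'
from h import *
t=cam("top"); s=cam("side")
save(t,"t1.png",(150,160,350,310)); save(t,"t2.png",(310,160,510,310))
save(t,"t3.png",(205,255,365,335),5)
save(s,"s1.png",(225,150,385,270),5); save(s,"s2.png",(265,250,425,410-40),5); save(s,"s3.png",(300,320,400,430),5)
print(-cv2.Rodrigues(t["rvec"])[0].T@t["tvec"],-cv2.Rodrigues(s["rvec"])[0].T@s["tvec"])
E
```

```text
[ 0.36895015 -0.01052821  1.4162883 ] [ 0.54910861 -0.87489615  1.02817986]
```

```bash
cat > m1.py <<'E'
from h import *
t=cam("top"); s=cam("side")
T1=lambda u,v:(150+u/4,160+v/4); T2=lambda u,v:(310+u/4,160+v/4); T3=lambda u,v:(205+u/5,255+v/5)
S1=lambda u,v:(225+u/5,150+v/5); S2=lambda u,v:(265+u/5,250+v/5); S3=lambda u,v:(300+u/5,320+v/5)
np.set_printoptions(precision=4,suppress=True)
tips=[tri([(t,T1(447,228)),(s,S1(617,246))]),tri([(t,T1(614,214)),(s,S1(645,383))]),tri([(t,T1(787,199)),(s,S2(476,40))]),tri([(t,T2(315,188)),(s,S2(513,216))])]
print("tips",np.array(tips),np.linalg.norm(np.diff(tips,axis=0),axis=1))
print("rack corners",[onz(t,p,.02)[:2] for p in (T1(387,190),T1(393,318),T2(371,148),T2(382,270))])
print("rack corners side",[onz(s,p,.02)[:2] for p in (S1(528,285),S1(674,277),S2(428,398),S2(606,377))])
print("handle end", onz(t,T2(735,285),.083)[:2], "hub", onz(t,T2(613,297),.083)[:2])
print("handle far end/near tri",tri([(t,T2(733,276)),(s,S3(265,420))]))
print("pipe ends",onz(t,T2(516,325),.03),onz(t,T2(677,303),.03))
print("sel housing",[onz(t,p,.03)[:2] for p in (T1(74,250),T1(218,240),T1(222,383),T1(80,395))])
print("pointer tip",onz(t,T1(92,290),.063)[:2],"knob base c",onz(t,T1(145,315),.038)[:2])
# drainboard corners top surface: top-left far
for p in (T3(88,38),T3(52,350)): print("board",[onz(t,p,z)[:2] for z in (.015,.065)])
print("bottles top face corners tri")
prs=[((137,93),(222,85),(238,222),(150,238)),((390,78),(474,88),(455,222),(366,215)),((647,70),(735,70),(733,210),(647,208))]
for q in prs: print([onz(t,T3(*p),z)[:2] for p,z in zip(q,(.075,.075,.1,.1))])
E
python3 m1.py
```

```text
tips [[ 0.6532  0.1545  0.0879]
 [ 0.6627  0.0464  0.0881]
 [ 0.6721 -0.0654  0.0898]
 [ 0.6813 -0.1738  0.0878]] [0.1085 0.1122 0.1089]
rack corners [array([0.6911, 0.2045]), array([0.6025, 0.1973]), array([ 0.7244, -0.2206]), array([ 0.6399, -0.2268])]
rack corners side [array([0.6086, 0.196 ]), array([0.696 , 0.2022]), array([ 0.6424, -0.2301]), array([ 0.7287, -0.2195])]
handle end [ 0.6202 -0.4423] hub [ 0.6115 -0.3643]
handle far end/near tri [ 0.629  -0.4424  0.0789]
pipe ends [ 0.6016 -0.3136  0.03  ] [ 0.6176 -0.4206  0.03  ]
sel housing [array([0.6452, 0.414 ]), array([0.653 , 0.3164]), array([0.5555, 0.309 ]), array([0.5463, 0.404 ])]
pointer tip [0.6119 0.3903] knob base c [0.5997 0.3611]
board [array([0.5394, 0.2652]), array([0.5334, 0.2554])]
board [array([0.3731, 0.2772]), array([0.373, 0.267])]
bottles top face corners tri
[array([0.504 , 0.2269]), array([0.5086, 0.1832]), array([0.4374, 0.1692]), array([0.4288, 0.2131])]
[array([0.5133, 0.0968]), array([0.5087, 0.0536]), array([0.4388, 0.0606]), array([0.4417, 0.1052])]
[array([ 0.519, -0.035]), array([ 0.5195, -0.0801]), array([ 0.4466, -0.078 ]), array([ 0.447 , -0.0351])]
```

```bash
cat >> h.py <<'E'
np.set_printoptions(precision=4,suppress=True)
def tilt(yaw,pitch=0,roll=180): return R.from_euler('xyz',[roll,pitch,yaw],degrees=True)
def tool_to(P,Rt,o=None):
    """increment row (tool axes at now) to reach world P,R (Rotation)"""
    o=o or env.get_obs(); R0=R.from_euler('xyz',o["tool_rot"],degrees=True)
    d=R0.inv().apply(np.array(P)-o["tool_pos"]); w=(R0.inv()*Rt).as_rotvec(degrees=True)
    return np.r_[d.round(4),w.round(2)]
def st():
    o=env.get_obs(); print("t",round(o["time_s"],2),"p",o["tool_pos"],"rpy",o["tool_rot"].round(2),"w",round(o["grip_width"],4),"F",o["force"].round(1)); print("q",o["qpos"].round(3)); return o
E
python3 - <<'E'
from h import *
o=st(); t=cam("top"); s=cam("side"); w=cam("wrist")
print("wash",onz(t,(513,312),.19), "base", onz(s,(247,440),0))
print("jar",onz(t,(359,174),.07)); print("tipbox",[onz(t,p,.061)[:2] for p in ((104,296),(153,294),(153,328),(103,330))])
Rm=cv2.Rodrigues(w["rvec"])[0]; c=-Rm.T@w["tvec"]; R0=R.from_euler('xyz',o["tool_rot"],degrees=True)
print("cam in tool",R0.inv().apply(c-o["tool_pos"]), "cam axes in tool\n",(R0.inv().as_matrix()@Rm.T))
print(tool_to((.618,-.418,.15),tilt(96.4)))
E
```

```text
t 0.35 p [ 0.1838 -0.6234  0.1992] rpy [-179.98    0.     16.44] w 0.0871 F [-0.2 -0.2 -0.6]
q [74.375 18.403 -4.018 83.119  1.295 78.542 -3.258]
wash [ 0.4118 -0.4436  0.19  ] base [ 0.4148 -0.4794  0.    ]
jar [ 0.7733 -0.0984  0.07  ]
tipbox [array([0.4431, 0.5611]), array([0.4499, 0.4336]), array([0.3632, 0.4279]), array([0.3563, 0.5567])]
cam in tool [ 0.0764  0.0012 -0.1843] cam axes in tool
 [[-0.0011 -0.9612 -0.276 ]
 [ 1.     -0.001  -0.0004]
 [ 0.0001 -0.276   0.9612]]
[  0.4746  -0.0743   0.0493  -0.       0.     -79.97  ]
```

>>> servo_tool:
  increments:
    - [[0, 0, -0.13, 0, 0, 0, 1], [0, 0, -0.13, 0, 0, 0, 1], [0.05, -0.01, -0.13, 0, 0, -8, 1], [0.1, -0.02, -0.13, 0, 0, -16, 1], [0.15, -0.03, -0.13, 0, 0, -24, 1], [0.2, -0.03, -0.13, 0, 0, -32, 1], [0.25, -0.04, -0.13, 0, 0, -40, 1], [0.3, -0.05, -0.13, 0, 0, -48, 0.2], [0.35, -0.055, -0.13, 0, 0, -56, 0], [0.4, -0.06, -0.13, 0, 0, -64, 0], [0.45, -0.07, -0.13, 0, 0, -72, 0], [0.475, -0.074, -0.13, 0, 0, -80, 0], [0.475, -0.074, -0.13, 0, 0, -80, 0], [0.475, -0.074, -0.08, 0, 0, -80, 0], [0.475, -0.074, -0.03, 0, 0, -80, 0], [0.475, -0.074, 0.02, 0, 0, -80, 0], [0.475, -0.074, 0.049, 0, 0, -80, 0], [0.475, -0.074, 0.049, 0, 0, -80, 0]]

```text
time_s: 2.3
tool_pos: [0.6144, -0.4174, 0.144]
tool_rot: [-179.5, -0.3, 96.3]
force: [0.0, 0.8, -0.1]
grip_width: 0.0435
```

```bash
python3 - <<'E'
from h import *
o=st(); w=cam("wrist"); save(w,"w1.png"); 
print(proj(w,[[.612,-.363,.083],[.6209,-.4425,.083],[.618,-.418,.083]]))
t=cam("top"); save(t,"t4.png",(400,180,560,300),5)
E
```

```text
t 2.3 p [ 0.6144 -0.4174  0.144 ] rpy [-179.5    -0.34   96.34] w 0.0435 F [ 0.   0.8 -0.1]
q [ 47.515  33.82  -24.251  70.115  13.443  79.382  30.678]
[[328.482  164.4167]
 [328.2504 287.1766]
 [328.0756 251.5247]]
```

```bash
python3 - <<'E'
from h import *
o=st(); w=cam("wrist")
h=onz(w,(332,166),.083);e=onz(w,(336,284),.083)
print(h,e,np.linalg.norm(e-h),np.degrees(np.arctan2(*(e-h)[1::-1])))
e2=onz(w,(333,186),.083); d=e-e2; print(np.degrees(np.arctan2(d[1],d[0])))
print("pipe", onz(w,(325,95),.045),onz(w,(338,222),.045))
E
```

```text
t 2.4 p [ 0.6183 -0.4189  0.1512] rpy [179.99   0.03  96.36] w 0.0435 F [-0.6 -0.7 -0.3]
q [ 47.487  33.585 -24.346  69.636  13.431  79.458  30.695]
[ 0.6188 -0.3661  0.083 ] [ 0.6307 -0.4444  0.083 ] 0.07921108137430778 -81.37735987179033
-81.55268682194472
pipe [ 0.6097 -0.3221  0.045 ] [ 0.6293 -0.4098  0.045 ]
```

```bash
python3 - <<'E'
from h import *
w=cam("wrist"); save(w,"w2.png",(220,60,420,310-100),4)
save(w,"w2b.png",(260,140,400,300),5)
import pickle; pickle.dump(w,open("w2.pkl","wb"))
E
python3 - <<'E'
from h import *
import pickle; w=pickle.load(open("w2.pkl","rb"))
h=onz(w,(323.6,162),.083);e0=onz(w,(324.8,177),.083);e=onz(w,(327.6,278),.083)
print(h,e,np.linalg.norm(e-h)); d=(e-e0)/np.linalg.norm(e-e0); print(np.linalg.norm(e-e0),np.degrees(np.arctan2(d[1],d[0])))
ax=e-d*.08; print("axis",ax)
a0=np.arctan2(d[1],d[0]); o=env.get_obs()
# arc from a0 to a0-90deg, yaw = a0+180 (deg) at start
for k in (0,10,20,30,40,50,60,70,80,90,92):
    a=a0-np.radians(k); P=ax+.055*np.array([np.cos(a),np.sin(a),0]); P[2]=.058
    print(k,tool_to(P,tilt(np.degrees(a)+180),o))
E
```

```text
[ 0.6146 -0.3647  0.083 ] [ 0.6259 -0.4418  0.083 ] 0.07787825723647503
0.06850094407487035 -82.02019034884357
axis [ 0.6148 -0.3625  0.083 ]
0 [ 0.0022  0.0024  0.0959  0.22    0.18   -1.59  ]
10 [ 0.0028 -0.0072  0.0958  0.24    0.16    8.41  ]
20 [ 0.005  -0.0165  0.0958  0.25    0.14   18.41  ]
30 [ 0.0088 -0.0253  0.0957  0.26    0.12   28.41  ]
40 [ 0.0141 -0.0333  0.0957  0.28    0.1    38.41  ]
50 [ 0.0207 -0.0402  0.0956  0.29    0.08   48.41  ]
60 [ 0.0283 -0.046   0.0956  0.3     0.05   58.41  ]
70 [ 0.0369 -0.0503  0.0955  0.3     0.03   68.41  ]
80 [ 0.0461 -0.053   0.0955  0.31   -0.     78.41  ]
90 [ 0.0556 -0.0541  0.0955  0.32   -0.03   88.41  ]
92 [ 0.0576 -0.0541  0.0955  0.32   -0.03   90.41  ]
```

>>> servo_tool:
  increments:
    - [[0.002, 0.002, 0.05, 0, 0, -1.6, 0], [0.002, 0.002, 0.095, 0, 0, -1.6, 0], [0.002, 0.002, 0.095, 0, 0, -1.6, -0.5], [0.002, 0.002, 0.095, 0, 0, -1.6, -0.55], [0.002, 0.002, 0.095, 0, 0, -1.6, -0.55], [0.003, -0.005, 0.095, 0, 0, 6.5, -0.55], [0.004, -0.013, 0.095, 0, 0, 15, -0.55], [0.007, -0.022, 0.095, 0, 0, 23.5, -0.55], [0.011, -0.03, 0.095, 0, 0, 32, -0.55], [0.016, -0.037, 0.095, 0, 0, 40.5, -0.55], [0.021, -0.041, 0.095, 0, 0, 49, -0.55], [0.028, -0.046, 0.095, 0, 0, 57.5, -0.55], [0.035, -0.05, 0.095, 0, 0, 66, -0.55], [0.042, -0.052, 0.095, 0, 0, 74.5, -0.55], [0.05, -0.054, 0.095, 0, 0, 83, -0.55], [0.058, -0.054, 0.095, 0, 0, 90.5, -0.55], [0.06, -0.054, 0.095, 0, 0, 91.5, -0.55], [0.06, -0.054, 0.095, 0, 0, 91.5, -0.55], [0.06, -0.054, 0.095, 0, 0, 91.5, -0.55]]

```text
time_s: 4.4
tool_pos: [0.559, -0.3654, 0.0569]
tool_rot: [179.9, -0.1, 5.1]
force: [-0.2, -0.4, 0.4]
grip_width: 0.0193
```

```bash
python3 - <<'E'
from h import *
o=st(); w=cam("wrist"); save(w,"w3.png"); 
t=cam("top"); save(t,"t5.png",(400,180,560,300),5); s=cam("side"); save(s,"s5.png",(270,300,430,420),5)
E
```

```text
t 4.4 p [ 0.559  -0.3654  0.0569] rpy [179.9   -0.11   5.06] w 0.0193 F [-0.2 -0.4  0.4]
q [ 37.072  26.13   -8.059  89.547   3.948  64.455 -56.811]
```

The wrist view shows the handle from its hub at (333,181) to its tip at (527,178), so it still lies along the pipe. The push missed it. I'll measure before retrying.

```bash
python3 - <<'E'
from h import *
o=st(); w=cam("wrist"); save(w,"w4.png",(200,100,560,320),2)
for z in (.083,.074,.065):
  h=onz(w,(333,181),z);e=onz(w,(527,178),z); print(z,h,e,np.linalg.norm(e-h),np.degrees(np.arctan2(*(e-h)[1::-1])))
Rm=cv2.Rodrigues(w["rvec"])[0]; c=-Rm.T@w["tvec"]; R0=R.from_euler('xyz',o["tool_rot"],degrees=True)
print("cam in tool",R0.inv().apply(c-o["tool_pos"]))
print(proj(w,[o["tool_pos"]]))
E
```

```text
t 4.55 p [ 0.5582 -0.3652  0.0556] rpy [179.97  -0.02   4.95] w 0.0201 F [-0.1 -0.3  0.2]
q [ 37.09   26.196  -8.039  89.605   3.936  64.445 -56.877]
0.083 [ 0.6153 -0.3651  0.083 ] [ 0.623  -0.4407  0.083 ] 0.07602834089803445 -84.21976180510761
0.074 [ 0.6142 -0.3654  0.074 ] [ 0.6223 -0.4454  0.074 ] 0.08039124728300145 -84.21976180510754
0.065 [ 0.6131 -0.3657  0.065 ] [ 0.6217 -0.45    0.065 ] 0.08475415366796839 -84.21976180510754
cam in tool [ 0.0766  0.001  -0.1842]
[[321.4265 288.9296]]
```

```bash
python3 - <<'E'
from h import *
o=st()
print(tool_to((.6215,-.418,.115),tilt(97),o))
E
```

```text
t 4.6 p [ 0.5581 -0.365   0.0554] rpy [179.99  -0.     4.94] w 0.0195 F [-0.4 -0.7 -0.4]
q [ 37.084  26.206  -8.04   89.62    3.931  64.443 -56.893]
[  0.0586   0.0582  -0.0596   0.01     0.     -92.06  ]
```

>>> servo_tool:
  increments:
    - [[0, 0, -0.05, 0, 0, 0, 0], [0, 0, -0.06, 0, 0, -8, 0], [0.01, 0.01, -0.06, 0, 0, -16, 0], [0.02, 0.02, -0.06, 0, 0, -24, 0], [0.03, 0.03, -0.06, 0, 0, -32, 0], [0.04, 0.04, -0.06, 0, 0, -40, 0], [0.05, 0.05, -0.06, 0, 0, -48, 0], [0.058, 0.058, -0.06, 0, 0, -56, 0], [0.058, 0.058, -0.06, 0, 0, -64, 0], [0.058, 0.058, -0.06, 0, 0, -72, 0], [0.058, 0.058, -0.06, 0, 0, -80, 0], [0.058, 0.058, -0.06, 0, 0, -88, 0], [0.058, 0.058, -0.06, 0, 0, -92, 0], [0.058, 0.058, -0.03, 0, 0, -92, 0], [0.058, 0.058, 0.002, 0, 0, -92, 0], [0.058, 0.058, 0.002, 0, 0, -92, 0], [0.058, 0.058, 0.002, 0, 0, -92, 0]]

```text
time_s: 6.3
tool_pos: [0.6204, -0.4174, 0.0529]
tool_rot: [-179.9, -0.1, 96.9]
force: [0.5, -0.4, 1.0]
grip_width: 0.0433
```

```bash
python3 - <<'E'
from h import *
o=st(); w=cam("wrist"); save(w,"w5.png"); s=cam("side"); save(s,"s6.png",(270,300,430,420),5); st()
E
```

```text
t 6.3 p [ 0.6204 -0.4174  0.0529] rpy [-179.93   -0.06   96.93] w 0.0433 F [ 0.5 -0.4  1. ]
q [ 46.623  37.266 -22.515  75.363  14.255  70.203  30.354]
t 6.4 p [ 0.6221 -0.4181  0.0555] rpy [179.86   0.11  96.93] w 0.0432 F [-0.6 -0.2  0.5]
q [ 46.612  37.146 -22.547  75.242  14.256  70.18   30.344]
```

>>> servo_tool:
  increments:
    - [[0, 0, 0, 0, 0, 0, -0.75], [0, 0, 0, 0, 0, 0, -0.75], [0, 0, 0, 0, 0, 0, -0.75], [0, -0.004, 0, 0, 0, 4, -0.75], [0.001, -0.008, 0, 0, 0, 8, -0.75], [0.001, -0.011, 0, 0, 0, 12, -0.75], [0.002, -0.014, 0, 0, 0, 15, -0.75], [0.002, -0.014, 0, 0, 0, 15, -0.75]]
  squeeze: 15

```text
time_s: 7.2
tool_pos: [0.6066, -0.4174, 0.0539]
tool_rot: [180.0, 0.0, 81.9]
force: [-1.7, -0.5, 0.8]
grip_width: 0.0136
```

```bash
python3 - <<'E'
from h import *
o=st(); w=cam("wrist"); save(w,"w6.png")
E
```

```text
t 7.2 p [ 0.6066 -0.4174  0.0539] rpy [179.98   0.05  81.92] w 0.0136 F [-1.7 -0.5  0.8]
q [ 45.773  35.35  -19.787  77.629  12.148  69.052  16.94 ]
```

>>> servo_tool:
  increments:
    - [[0.001, -0.008, 0, 0, 0, 8, -0.75], [0.002, -0.015, 0, 0, 0, 16, -0.75], [0.005, -0.022, 0, 0, 0, 24, -0.75], [0.008, -0.029, 0, 0, 0, 32, -0.75], [0.013, -0.035, 0, 0, 0, 40, -0.75], [0.018, -0.041, 0, 0, 0, 48, -0.75], [0.024, -0.046, 0, 0, 0, 56, -0.75], [0.031, -0.049, 0, 0, 0, 64, -0.75], [0.036, -0.052, 0, 0, 0, 70, -0.75], [0.04, -0.053, 0, 0, 0, 74, -0.75], [0.041, -0.053, 0, 0, 0, 75, -0.75], [0.041, -0.053, 0, 0, 0, 75, -0.75]]

```text
time_s: 8.45
tool_pos: [0.5613, -0.3752, 0.0541]
tool_rot: [179.4, -0.2, 6.9]
force: [4.7, -11.1, -6.5]
grip_width: 0.0142
```

```bash
python3 - <<'E'
from h import *
o=st(); w=cam("wrist"); save(w,"w7.png")
E
```

```text
t 8.45 p [ 0.5613 -0.3752  0.0541] rpy [179.42  -0.2    6.92] w 0.0142 F [  4.7 -11.1  -6.5]
q [ 36.542  26.717  -6.849  88.978   3.797  64.002 -54.296]
```

>>> servo_tool:
  increments:
    - [[0, 0.008, 0, 0, 0, 0, -0.75], [0, 0.008, 0, 0, 0, 0, 0], [0, 0.008, 0, 0, 0, 0, 0.2], [0, 0.005, 0, 0, 0, 0, 0.2], [0, 0.003, -0.04, 0, 0, 0, 0.2], [0, 0.003, -0.09, 0, 0, 0, 1], [0, 0.003, -0.14, 0, 0, 0, 1]]

```text
time_s: 9.2
tool_pos: [0.5599, -0.3713, 0.1943]
tool_rot: [-180.0, 0.1, 7.0]
force: [1.3, -0.4, -0.3]
grip_width: 0.0546
```

```bash
python3 - <<'E'
from h import *
o=st(); w=cam("wrist"); save(w,"w8.png"); st()
E
```

```text
t 9.2 p [ 0.5599 -0.3713  0.1943] rpy [-179.95    0.07    6.97] w 0.0546 F [ 1.3 -0.4 -0.3]
q [ 36.622  21.377  -7.116  79.85    2.641  79.02  -53.545]
t 9.25 p [ 0.5641 -0.3739  0.2056] rpy [179.47  -0.64   6.96] w 0.0585 F [ 3.  -1.5  7.1]
q [ 36.625  20.958  -7.132  79.125   2.63   79.242 -53.541]
```

The valve is closed: the pipe runs (262,160)–(386,151) and the handle (323,165)–(332,258), which is square to it. Next I'll fit the arm's kinematics from the recorded poses, so I can check the bottle grasp and place poses against the joint ranges.

```bash
cat > fk.py <<'E'
import numpy as np, itertools, json
from scipy.optimize import least_squares
from scipy.spatial.transform import Rotation as R
D=[([74.375,18.403,-4.018,83.119,1.295,78.542,-3.258],[.1838,-.6234,.1992],[-180,0,16.44]),
([47.487,33.585,-24.346,69.636,13.431,79.458,30.695],[.6183,-.4189,.1512],[179.99,.03,96.36]),
([37.09,26.196,-8.039,89.605,3.936,64.445,-56.877],[.5582,-.3652,.0556],[179.97,-.02,4.95]),
([46.612,37.146,-22.547,75.242,14.256,70.18,30.344],[.6221,-.4181,.0555],[179.86,.11,96.93]),
([45.773,35.35,-19.787,77.629,12.148,69.052,16.94],[.6066,-.4174,.0539],[179.98,.05,81.92]),
([36.622,21.377,-7.116,79.85,2.641,79.02,-53.545],[.5599,-.3713,.1943],[-179.95,.07,6.97])]
def fk(q,s,p):
    d0,a,b,L,e1,e2,f,o1,o7=p
    q=np.radians(q); z=lambda t:R.from_rotvec([0,0,t]).as_matrix(); y=lambda t:R.from_rotvec([0,t,0]).as_matrix()
    M=z(s[0]*q[0]+o1); P=np.array([0,0,d0]); M=M@y(q[1]); M=M@z(s[1]*q[2]); P=P+M@[e1,0,a]
    M=M@y(q[3]); P=P+M@[-e2,0,b]; M=M@z(s[2]*q[4]); M=M@y(q[5]); M=M@z(s[3]*q[6]+o7); P=P+M@[0,0,0]
    # wrist offset f along x of q6 frame
    M6=M@z(-(s[3]*q[6]+o7)); P=P+M6@[f,0,L]
    return P,M
def res(p,s):
    r=[]
    for q,x,e in D:
        P,M=fk(q,s,p); r+=list((P-x)*10)
        r+=list((R.from_matrix(M).inv()*R.from_euler('xyz',e,degrees=True)).as_rotvec())
    return r
if __name__=="__main__":
    out=[]
    for s in itertools.product((1,-1),repeat=4):
        for o7 in (0,np.pi/2,np.pi,-np.pi/2):
          for o1 in (0,np.pi):
            r=least_squares(res,[.33,.4,.4,.25,0,0,0,o1,o7],args=(s,)); out.append((r.cost,s,r.x))
    out.sort(key=lambda t:t[0])
    for o in out[:4]: print(o[0],o[1],np.round(o[2],4))
    s,p=out[0][1],out[0][2]
    for q,x,e in D: P,M=fk(q,s,p); print(P-x)
    json.dump([list(s),list(p)],open("fk.json","w"))
E
python3 fk.py
```

```text
0.00022936241021241112 (-1, -1, -1, -1) [ 0.8718  0.4587  0.5085  0.9964  0.0185 -0.0045  0.0082 -0.04    1.5307]
0.00022936241021243543 (-1, -1, -1, -1) [ 0.8718  0.4587  0.5085  0.9964  0.0185 -0.0045  0.0082 -0.04    1.5307]
0.00022936241021254356 (-1, -1, -1, -1) [ 0.8718  0.4587  0.5085  0.9964  0.0185 -0.0045  0.0082 -0.04    1.5307]
0.0002293624102134954 (-1, -1, -1, -1) [ 0.8718  0.4587  0.5085  0.9964  0.0185 -0.0045  0.0082 -0.04    1.5307]
[ 0.00117918 -0.0007381   0.00010105]
[-6.32224086e-05 -2.68242524e-04 -7.66878551e-05]
[-9.39914298e-05  5.85135857e-04  2.00566332e-04]
[-1.76811372e-06 -5.24712200e-04  1.77903968e-04]
[-1.26861127e-03 -7.52116976e-05 -2.86229515e-05]
[ 0.00026118  0.0001892  -0.00037421]
```

```bash
python3 - <<'E'
from h import *
o=st(); print(tool_to((.45,-.06,.3),tilt(0,-20),o)); print(tool_to((.52,-.2,.3),tilt(0,0),o))
E
```

```text
t 9.25 p [ 0.5641 -0.3739  0.2056] rpy [179.47  -0.64   6.96] w 0.0585 F [ 3.  -1.5  7.1]
q [ 36.625  20.958  -7.132  79.125   2.63   79.242 -53.541]
[-0.0742 -0.3245 -0.0983 -0.73   19.3     6.97  ]
[-0.0217 -0.1771 -0.0963  0.49   -0.67    6.95  ]
```

>>> servo_tool:
  increments:
    - [[-0.01, -0.04, -0.05, 0, 0, 2, 1], [-0.015, -0.08, -0.1, 0, 0, 4, 1], [-0.02, -0.13, -0.1, 0, 0, 6, 1], [-0.03, -0.18, -0.1, 0, 3, 7, 1], [-0.04, -0.23, -0.1, 0, 9, 7, 1], [-0.06, -0.28, -0.1, 0, 15, 7, 1], [-0.075, -0.325, -0.1, 0, 20, 7, 1], [-0.075, -0.325, -0.1, 0, 20, 7, 1], [-0.075, -0.325, -0.1, 0, 20, 7, 1]]

```text
time_s: 10.15
tool_pos: [0.4727, -0.0798, 0.268]
tool_rot: [-178.6, -16.0, -0.2]
force: [-1.2, 0.0, 0.2]
grip_width: 0.0869
```

```bash
python3 - <<'E'
from h import *
w=cam("wrist"); save(w,"w9.png"); o=st(); t=cam("top"); save(t,"t9.png",(200,200,440,340),3);o=st(); s=cam("side"); save(s,"s9.png");o=st()
E
```

```text
t 10.2 p [ 0.4732 -0.08    0.2683] rpy [-178.31  -16.     -0.17] w 0.0869 F [-0.1 -0.5 -1.8]
q [ 20.032 -16.539  -7.978 112.38   -7.7    68.803 -76.03 ]
t 10.25 p [ 0.474  -0.0818  0.2692] rpy [-178.15  -16.11   -0.29] w 0.0872 F [-0.2 -0.3  0.6]
q [ 19.928 -16.45   -7.578 112.253  -7.812  68.809 -75.807]
t 10.3 p [ 0.4745 -0.0834  0.2697] rpy [-178.06  -16.16   -0.44] w 0.0871 F [ 0.6 -1.   0.8]
q [ 19.868 -16.383  -7.312 112.164  -7.842  68.812 -75.734]
```

```bash
sed -i 's/^D=\[/D=[([20.032,-16.539,-7.978,112.38,-7.7,68.803,-76.03],[.4732,-.08,.2683],[-178.31,-16,-.17]),([19.868,-16.383,-7.312,112.164,-7.842,68.812,-75.734],[.4745,-.0834,.2697],[-178.06,-16.16,-.44]),/' fk.py; python3 fk.py
```

```text
0.0012257137914734348 (-1, -1, -1, -1) [ 2.1070e-01  4.5250e-01  5.1310e-01  3.3500e-01  8.5000e-03 -2.5000e-03
  1.1000e-03 -4.0900e-02  1.5302e+00]
0.0012257137914734517 (-1, -1, -1, -1) [ 2.1070e-01  4.5250e-01  5.1310e-01  3.3500e-01  8.5000e-03 -2.5000e-03
  1.1000e-03 -4.0900e-02  1.5302e+00]
0.0012257137914734556 (-1, -1, -1, -1) [ 2.1070e-01  4.5250e-01  5.1310e-01  3.3500e-01  8.5000e-03 -2.5000e-03
  1.1000e-03 -4.0900e-02  1.5302e+00]
0.0012257137914735154 (-1, -1, -1, -1) [ 2.1070e-01  4.5250e-01  5.1310e-01  3.3500e-01  8.5000e-03 -2.5000e-03
  1.1000e-03 -4.0900e-02  1.5302e+00]
[5.33382666e-05 1.34880220e-03 3.58003684e-04]
[-0.00028553  0.00105776  0.00034052]
[ 0.00094529 -0.00170062 -0.00142155]
[-0.00027785 -0.00057253  0.00104248]
[-8.89780655e-05  3.65861634e-04 -1.00918298e-03]
[-0.00151913  0.00014649  0.00127519]
[-0.0011757   0.00012835  0.00071019]
[ 0.00127079 -0.00097997 -0.00129564]
```

```bash
cat > ik.py <<'E'
from fk import *
s,p=json.load(open("fk.json"))
lo=np.array([-163.93,-17.29,-79.2,3.27,-89.18,5.43,-154.24]);hi=np.array([163.93,119.83,71.16,140.29,269.18,117.66,154.24])
def ik(P,M,seeds,n=6,rng=np.random.default_rng(0)):
    best=None
    S=list(seeds)
    for k in range(n): S.append(np.clip(np.array(seeds[0])+rng.normal(0,25,7),lo+3,hi-3))
    for q0 in S:
        f=lambda q:np.r_[(lambda x:np.r_[(x[0]-P)*20,R.from_matrix(x[1].T@M).as_rotvec()*3])(fk(q,s,p)),(q-q0)*1e-4]
        r=least_squares(f,np.clip(q0,lo+1.1,hi-1.1),bounds=(lo+1,hi-1),max_nfev=200)
        X=fk(r.x,s,p); e=np.linalg.norm(X[0]-P)*1000; a=np.degrees(R.from_matrix(X[1].T@M).magnitude())
        c=e+a
        if best is None or c<best[0]: best=(c,e,a,r.x)
        if c<.5: break
    return best
def toolR(z,x):
    z=z/np.linalg.norm(z); x=x-z*(x@z); x/=np.linalg.norm(x); return np.c_[x,np.cross(z,x),z]
E
cat > feas.py <<'E'
from ik import *
q0=np.array([19.9,-16,-7.5,112,-7.8,68.8,-75.7])
S=.35
b=np.array([np.cos(S),0,-np.sin(S)]); n=np.array([np.sin(S),0,np.cos(S)])
g=np.array([.466,-.057,.060])
for th in (40,50,60,70,80,90):
    t=np.radians(th); z=np.cos(t)*b-np.sin(t)*n; P=g+.019*z
    for fl in (1,-1):
        xx=fl*(np.sin(t)*b+np.cos(t)*n)
        r=ik(P,toolR(z,xx),[q0,q0+[0,0,0,0,0,0,160 if fl<0 else 0]]); print("grasp",th,fl,round(r[1],1),round(r[2],1),r[3].round())
E
python3 feas.py
```

```text
grasp 40 1 1.5 1.3 [-10. -12.  17. 139.  -4.  24. -79.]
grasp 40 -1 1.5 1.3 [-10. -12.  17. 139.  -4.  24. 101.]
grasp 50 1 0.0 0.0 [ 18.  -8. -11. 133.  -8.  35. -77.]
grasp 50 -1 0.0 0.0 [ 16.  -8.  -9. 133.  -8.  35. 103.]
grasp 60 1 0.0 0.0 [ 17.  -2. -11. 126.  -2.  46. -83.]
grasp 60 -1 0.0 0.0 [ 16.  -2. -11. 126.  -2.  46.  97.]
grasp 70 1 0.0 0.0 [ 15.   5. -10. 119.   1.  57. -86.]
grasp 70 -1 0.0 0.0 [ 22.   5. -18. 119.   2.  57.  93.]
grasp 80 1 0.0 0.0 [ 12.  11.  -9. 112.   3.  67. -88.]
grasp 80 -1 0.0 0.0 [ 29.  12. -27. 112.   7.  67.  88.]
grasp 90 1 0.0 0.0 [ 10.  18.  -8. 105.   4.  77. -89.]
grasp 90 -1 0.0 0.0 [ 31.  21. -33. 105.  12.  78.  84.]
```

```bash
cat > feas2.py <<'E'
from ik import *
c=np.array([.667,-.011]);a=np.radians(4.8)
pegs=[c+np.array([-np.sin(a),np.cos(a)])*d for d in (.165,.055,-.055,-.165)]
print(np.round(pegs,4))
if __name__=="__main__":
  q0=np.array([16.,20,-9,100,-8,40,0])
  for th in (45,55,65):
   t=np.radians(th)
   for k in (0,1,2,3):
    for psi in range(-180,180,30):
     for fl in (1,-1):
      ps=np.radians(psi)
      z=np.array([np.sin(t)*np.cos(ps),np.sin(t)*np.sin(ps),-np.cos(t)])
      x=np.array([0,0,-1.])*fl
      out=[]
      for h in (.084,.18):
        P=np.r_[pegs[k],h]+.019*z
        r=ik(P,toolR(z,x),[q0+[-np.degrees(np.arctan2(pegs[k][1],pegs[k][0])),0,0,0,0,0,0], q0+[0,0,0,0,0,0,90],q0-[0,0,0,0,0,0,90],q0+[0,0,0,0,90,0,0],q0+[0,0,0,0,-70,0,0]],n=2)
        out.append((round(r[1],1),round(r[2],1),r[3].round().astype(int).tolist()))
      if all(o[0]+o[1]<1 for o in out): print(th,"peg",k+1,"psi",psi,"fl",fl,out[0][2],out[1][2])
E
time timeout 570 python3 feas2.py
```

```text
[[ 0.6532  0.1534]
 [ 0.6624  0.0438]
 [ 0.6716 -0.0658]
 [ 0.6808 -0.1754]]
45 peg 1 psi -120 fl 1 [-33, 52, 12, 59, 18, 106, -53] [-33, 48, 12, 54, 20, 113, -50]
45 peg 1 psi -120 fl -1 [-19, 52, -14, 59, 34, 110, 118] [-21, 48, -12, 54, 34, 117, 123]
45 peg 1 psi -90 fl 1 [-38, 41, 8, 77, 33, 87, -40] [-36, 36, 6, 73, 35, 95, -35]
45 peg 1 psi -90 fl -1 [-27, 41, -9, 77, 42, 91, 135] [-26, 36, -10, 73, 43, 98, 140]
45 peg 1 psi -60 fl 1 [-35, 29, 0, 96, 50, 68, -30] [-31, 23, -5, 93, 49, 75, -23]
45 peg 1 psi -60 fl -1 [-24, 29, -14, 96, 56, 72, 147] [-16, 24, -23, 93, 55, 79, 153]
45 peg 1 psi -30 fl 1 [-25, 17, -9, 113, 66, 45, -19] [-19, 10, -15, 109, 57, 51, -7]
45 peg 1 psi 0 fl 1 [-13, 9, -9, 123, 75, 16, -1] [-5, 1, -17, 119, 41, 22, 35]
45 peg 1 psi 0 fl -1 [-71, 14, 53, 123, 36, 6, -148] [-8, 1, -15, 119, 41, 22, -145]
45 peg 1 psi 30 fl 1 [58, 27, -74, 123, 42, 9, 77] [6, 1, -13, 119, -45, 24, 148]
45 peg 1 psi 30 fl -1 [9, 10, -18, 123, -69, 16, -5] [2, 1, -10, 119, -45, 24, -32]
45 peg 1 psi 60 fl 1 [63, 49, -78, 111, 16, 31, 139] [65, 33, -78, 108, -9, 39, 153]
45 peg
[... 13843 characters left out ...]
13, 128, 136, 38, 117] [13, 6, -12, 126, 121, 28, 133]
65 peg 4 psi 0 fl 1 [90, 55, -78, 128, 160, 23, -18] [34, 6, -13, 127, 236, 25, -134]
65 peg 4 psi 30 fl 1 [44, 27, -11, 113, -87, 52, -138] [39, 17, -6, 112, -82, 55, -150]
65 peg 4 psi 30 fl -1 [52, 28, -21, 113, -84, 49, 42] [48, 18, -16, 112, -80, 53, 29]
65 peg 4 psi 60 fl 1 [46, 41, -13, 91, -59, 75, -145] [44, 33, -11, 89, -60, 80, -152]
65 peg 4 psi 60 fl -1 [59, 44, -31, 91, -48, 68, 30] [57, 36, -28, 89, -51, 75, 24]
65 peg 4 psi 90 fl 1 [36, 55, -7, 64, -46, 102, -143] [36, 49, -8, 62, -48, 107, -149]
65 peg 4 psi 90 fl -1 [48, 58, -30, 64, -30, 96, 30] [49, 52, -31, 62, -33, 101, 25]
real	3m34.507s
user	3m34.116s
sys	0m0.078s
```

The sideways-tilted placement stays well inside the joint ranges: θ=50° between tool and bottle axis, body leaning to −y, pegs filled from +y to −y. Next I'll fit the board and bottle poses.

```bash
cat > fit.py <<'E'
from h import *
from scipy.optimize import least_squares
S=.35
def board(bx,by,byaw):
    return np.array([bx,by,.031]), (R.from_euler('z',byaw)*R.from_euler('y',S)).as_matrix()
def bottle_pts(u,v,psi,B):
    """u,v centre on the board (board frame), psi yaw about board normal; returns 4 top-face corners: mouth+y, mouth-y, base-y, base+y"""
    O,M=B; Rb=R.from_euler('z',psi).as_matrix()
    L=np.array([[.032,.022,.022],[.032,-.022,.022],[-.046,-.022,.022],[-.046,.022,.022]])
    return O+(M@(np.array([u,v,.030])[:,None]+Rb@L.T)).T
def axis(u,v,psi,B):
    O,M=B; return O+M@np.array([u,v,.030]), M@R.from_euler('z',psi).as_matrix()
def fitb(obs,B,x0):
    """obs list of (cam, 4 px or None)"""
    def f(x):
        P=bottle_pts(*x,B); r=[]
        for c,px in obs:
            q=proj(c,P)
            for a,b in zip(q,px):
                if b is not None: r+=list(a-np.array(b))
        return r
    s=least_squares(f,x0); return s.x,np.reshape(s.fun,(-1,2))
E
cat > m2.py <<'E'
from fit import *
t=cam("top"); s=cam("side")
T1=lambda u,v:(150+u/4,160+v/4); T2=lambda u,v:(310+u/4,160+v/4); T3=lambda u,v:(205+u/5,255+v/5)
S1=lambda u,v:(225+u/5,150+v/5); S2=lambda u,v:(265+u/5,250+v/5)
# board corners (top surface / lip top)
L=np.array([[.09,.275,.016],[.09,-.275,.016],[-.09,.275,.008]])
px_t=[T3(86,36),T2(464,414),T3(50,353)]; px_s=[S1(424,216),S2(233,502),S1(140,150)]
def f(x):
    O,M=board(*x); P=O+(M@L.T).T
    return np.r_[(proj(t,P)-px_t).ravel(),(proj(s,P)-px_s).ravel()]
r=least_squares(f,[.456,0,0]); print("board",r.x,np.degrees(r.x[2])); print(r.fun.reshape(-1,2))
B=board(*r.x)
tp=[[T3(*p) for p in q] for q in (((137,93),(222,85),(238,222),(150,238)),((390,78),(474,88),(455,222),(366,215)),((647,70),(735,70),(733,210),(647,208)))]
sp=[[S1(368,186),S1(370,242),S1(238,233),S1(235,172)],[S1(380,350),S1(375,404),S1(236,362),S1(243,312)],[S1(388,545),None,None,S1(243,502)]]
for k in range(3):
    for ob in ([(t,tp[k])],[(s,sp[k])],[(t,tp[k]),(s,sp[k])]):
        x,e=fitb(ob,B,[0,.2-.12*k,0]); print(k+1,x[:2],np.degrees(x[2]).round(2),"rms",np.sqrt((e**2).mean()).round(2),axis(*x,B)[0])
E
python3 m2.py
```

```text
board [ 0.4557 -0.008   0.0037] 0.20950217755277153
[[-0.2913 -1.5595]
 [ 0.7237 -1.2425]
 [ 0.1721 -0.5676]
 [-0.7654 -0.8685]
 [-0.9835  0.3261]
 [-1.7259 -0.8947]]
1 [0.0042 0.2083] 9.9 rms 0.35 [0.4691 0.2003 0.0578]
1 [0.0121 0.209 ] 9.91 rms 0.9 [0.4765 0.201  0.055 ]
1 [0.0079 0.2084] 9.89 rms 1.19 [0.4726 0.2004 0.0565]
2 [0.0103 0.0869] -5.84 rms 0.29 [0.4754 0.079  0.0556]
2 [0.0186 0.0882] -3.67 rms 0.33 [0.4831 0.0802 0.0528]
2 [0.0144 0.0871] -5.08 rms 1.1 [0.4792 0.0791 0.0542]
3 [ 0.018  -0.0496] -0.84 rms 0.19 [ 0.4831 -0.0575  0.053 ]
3 [ 0.0234 -0.0527] -5.12 rms 0.05 [ 0.4881 -0.0606  0.0512]
3 [ 0.0204 -0.0507] -2.73 rms 0.96 [ 0.4853 -0.0586  0.0522]
```

```bash
python3 - <<'E'
from h import *
import pickle
w=cam("wrist"); pickle.dump(w,open("w10.pkl","wb")); save(w,"w10a.png",(10,190,210,310),4); save(w,"w10b.png",(200,190,400,310),4); save(w,"w10c.png",(60,20,260,150),4); save(w,"w10d.png",(270,20,470,150),4); st()
E
```

```text
t 10.45 p [ 0.4751 -0.0848  0.27  ] rpy [-177.96  -16.18   -0.63] w 0.0871 F [0.9 0.1 0.3]
q [ 19.793 -16.275  -7.072 112.059  -7.861  68.823 -75.745]
```

```bash
cat > m3.py <<'E'
from fit import *
import pickle
w=pickle.load(open("w10.pkl","rb"))
A=lambda u,v:(10+u/4,190+v/4);Bq=lambda u,v:(200+u/4,190+v/4);C=lambda u,v:(60+u/4,20+v/4);Dq=lambda u,v:(270+u/4,20+v/4)
for b in ([.4557,-.008,.0037],):
  B=board(*b)
  print("1",fitb([(w,[A(63,184),A(232,155),None,None])],B,[0,.2,0.17])[0])
  for n,px in (("2",[A(575,135),A(737,150),A(662,452),A(488,430)]),("3",[Bq(325,113),Bq(497,115),Bq(488,413),Bq(304,411)])):
    x,e=fitb([(w,px)],B,[0,0,0]); print(n,x[:2],np.degrees(x[2]),"rms",np.sqrt((e**2).mean()),axis(*x,B)[0])
tips=[C(90,254),C(535,211),Dq(148,165),Dq(610,122)]
P=[onz(w,p,.089)[:2] for p in tips]; print("pegs tip",np.array(P)); 
print("feet",[onz(w,p,.02)[:2] for p in (C(245,365),C(620,328),Dq(168,292),Dq(557,255))])
cor=[onz(w,p,.02)[:2] for p in (C(75,222),C(98,516),Dq(717,75),Dq(742,390))]; print("corners",np.array(cor),np.mean(cor,axis=0))
O,M=board(.4557,-.008,.0037); print("lip proj",proj(w,O+M@[.09,.275,.016]), "seen",A(75,55))
E
python3 m3.py
```

```text
1 [0.0081 0.2098 0.177 ]
2 [0.0142 0.0867] -6.667802679347305 rms 0.2683628250841757 [0.479  0.0788 0.0543]
3 [ 0.0212 -0.0491] -1.1680067186482102 rms 0.14210731470087354 [ 0.4861 -0.057   0.0519]
pegs tip [[ 0.6543  0.1551]
 [ 0.6629  0.0453]
 [ 0.6721 -0.0643]
 [ 0.6804 -0.1738]]
feet [array([0.6503, 0.1547]), array([0.6594, 0.046 ]), array([ 0.668 , -0.0647]), array([ 0.6768, -0.1738])]
corners [[ 0.6922  0.2046]
 [ 0.6073  0.1979]
 [ 0.7264 -0.2183]
 [ 0.6383 -0.225 ]] [ 0.666  -0.0102]
lip proj [[ 28.9734 204.0837]] seen (28.75, 203.75)
```

```bash
cat > plan.py <<'E'
from fit import *
from scipy.spatial.transform import Slerp
import ik as IK
B=board(.4557,-.008,.0037)
PEG=np.array([[.654,.1545],[.6627,.0450],[.6718,-.0646],[.6806,-.174]])
TH=np.radians(50)
def grasp(u,v,psi,back=0.,d=.018,lift=.005):
    c,M=axis(u,v,np.radians(psi),B); b,n=M[:,0],M[:,2]
    z=np.cos(TH)*b-np.sin(TH)*n; x=-(np.sin(TH)*b+np.cos(TH)*n)
    g=c-d*b+lift*n
    return g+(.019-back)*z, R.from_matrix(np.c_[x,np.cross(z,x),z])
def place(k,zc,az=90.,d=.018,lift=.005,off=(0,0)):
    """bottle origin at peg k, height zc; tool azimuth az deg"""
    b=np.array([0,0,-1.]); h=np.array([np.cos(np.radians(az)),np.sin(np.radians(az)),0])
    n=-h   # tool z = cos b - sin n  => leans towards +h
    z=np.cos(TH)*b-np.sin(TH)*n; x=-(np.sin(TH)*b+np.cos(TH)*n)
    c=np.r_[PEG[k]+np.array(off),zc]
    g=c-d*b+lift*n
    return g+.019*z, R.from_matrix(np.c_[x,np.cross(z,x),z])
def rows(wps,o=None):
    """wps: (P,R,nrows); linear interpolation from the state now; print rows in tool axes"""
    o=o or env.get_obs(); R0=R.from_euler('xyz',o["tool_rot"],degrees=True); P0=o["tool_pos"]
    Pp,Rp=P0,R0
    for P,Rt,n in wps:
        P=np.array(P); sl=Slerp([0,1],R.concatenate([Rp,Rt]))
        ang=np.degrees((Rp.inv()*Rt).magnitude()); print(f"# seg {np.linalg.norm(P-Pp)*1000:.0f} mm {ang:.0f} deg in {n}")
        for i in range(1,n+1):
            f=i/n; d=R0.inv().apply(Pp+f*(P-Pp)-P0); w=(R0.inv()*sl(f)).as_rotvec(degrees=True)
            print("[%s]"%", ".join([f"{v+0:.3f}" for v in d]+[f"{v+0:.1f}" for v in w]))
        Pp,Rp=P,Rt
def chk(P,Rt,seed):
    r=IK.ik(np.array(P),Rt.as_matrix(),[np.array(seed)]); print("ik err mm/deg",r[1].round(2),r[2].round(2),r[3].round(1)); return r[3]
E
python3 - <<'E'
from plan import *
o=st()
a=grasp(.008,.2085,9.9,back=.1); g=grasp(.008,.2085,9.9)
print(a[0],a[1].as_euler('xyz',degrees=True),g[0])
q=chk(*g,[ 3.,-8,-9,133,-8,35,103]); q=chk(*a,q)
m=((.47,.06,.28),tilt(90,0)); chk(*m,[10,0,-8,105,0,75,10])
rows([(m[0],m[1],11)])
E
```

```text
t 10.45 p [ 0.4751 -0.0848  0.27  ] rpy [-177.96  -16.18   -0.63] w 0.0871 F [0.9 0.1 0.3]
q [ 19.793 -16.275  -7.072 112.059  -7.861  68.823 -75.745]
[0.4309 0.1884 0.1431] [ 176.3988   20.1851 -171.7214] [0.4641 0.1995 0.0494]
ik err mm/deg 0.0 0.0 [ -3.9  -5.  -22.4 129.9   0.1  34.3  72.2]
ik err mm/deg 0.8 0.51 [-27.5 -16.3  -0.1 127.7   3.1  48.8  69.7]
ik err mm/deg 0.0 0.0 [  5.7  -5.8 -14.2 100.6  -1.4  85.1  -8.3]
# seg 145 mm 91 deg in 11
[-0.000, -0.013, -0.001, 1.0, -1.3, -8.2]
[-0.001, -0.026, -0.001, 2.0, -2.6, -16.3]
[-0.001, -0.040, -0.002, 3.1, -3.9, -24.5]
[-0.001, -0.053, -0.002, 4.1, -5.2, -32.6]
[-0.002, -0.066, -0.003, 5.1, -6.5, -40.8]
[-0.002, -0.079, -0.003, 6.1, -7.8, -48.9]
[-0.002, -0.092, -0.004, 7.1, -9.1, -57.1]
[-0.003, -0.105, -0.005, 8.1, -10.4, -65.2]
[-0.003, -0.119, -0.005, 9.2, -11.7, -73.4]
[-0.003, -0.132, -0.006, 10.2, -12.9, -81.5]
[-0.004, -0.145, -0.006, 11.2, -14.2, -89.7]
```

>>> servo_tool:
  increments:
    - [[0, -0.013, 0, 1, -1.3, -8.2, 1], [0, -0.026, 0, 2, -2.6, -16.3, 1], [0, -0.04, -0.002, 3, -4, -24.5, 1], [0, -0.053, -0.002, 4, -5, -32.6, 1], [-0.002, -0.066, -0.003, 5, -6.5, -41, 1], [-0.002, -0.079, -0.003, 6, -8, -49, 1], [-0.002, -0.092, -0.004, 7, -9, -57, 1], [-0.003, -0.105, -0.005, 8, -10.4, -65, 1], [-0.003, -0.119, -0.005, 9, -11.7, -73.4, 1], [-0.003, -0.132, -0.006, 10, -13, -81.5, 1], [-0.004, -0.145, -0.006, 11, -14, -89.7, 1]]

```text
time_s: 11.55
tool_pos: [0.4701, 0.061, 0.2791]
tool_rot: [179.8, 0.0, 90.4]
force: [-0.0, -0.9, -0.6]
grip_width: 0.0871
```

```bash
python3 - <<'E'
from plan import *
o=st()
g=grasp(.008,.2085,9.9); a=(g[0]+[-.01,0,.085],g[1]); 
q=chk(*g,[ 3.,-8,-9,133,-8,35,103]); q=chk(*a,q)
q=chk(g[0]+[-.005,0,.04],g[1],q)
h=(np.array(a[0])+[0,0,.05],tilt(-171,10)); chk(*h,q)
rows([(a[0],a[1],12),(g[0],g[1],4)])
E
```

```text
t 11.55 p [0.4701 0.061  0.2791] rpy [179.82   0.02  90.35] w 0.0871 F [-0.  -0.9 -0.6]
q [  2.78   -4.435 -12.566  99.369  -0.914  84.784  -9.318]
ik err mm/deg 0.0 0.0 [ -3.9  -5.  -22.4 129.9   0.1  34.3  72.2]
ik err mm/deg 0.0 0.0 [ -5.2 -13.4 -20.  125.9  -4.1  46.4  75.6]
ik err mm/deg 0.0 0.0 [ -5.   -9.4 -20.9 128.3  -2.3  40.   74.2]
ik err mm/deg 0.0 0.0 [ -4.8  -8.1 -21.4 113.8  -0.5  64.1  73. ]
# seg 201 mm 100 deg in 12
[0.012, -0.001, 0.012, -1.6, -1.0, -8.1]
[0.023, -0.003, 0.024, -3.3, -2.0, -16.2]
[0.035, -0.004, 0.036, -4.9, -2.9, -24.4]
[0.046, -0.005, 0.048, -6.6, -3.9, -32.5]
[0.058, -0.006, 0.060, -8.2, -4.9, -40.6]
[0.069, -0.008, 0.072, -9.9, -5.9, -48.7]
[0.081, -0.009, 0.084, -11.5, -6.9, -56.8]
[0.092, -0.010, 0.096, -13.2, -7.9, -64.9]
[0.104, -0.012, 0.108, -14.8, -8.8, -73.1]
[0.116, -0.013, 0.120, -16.5, -9.8, -81.2]
[0.127, -0.014, 0.133, -18.1, -10.8, -89.3]
[0.139, -0.016, 0.145, -19.8, -11.8, -97.4]
# seg 86 mm 0 deg in 4
[0.139, -0.013, 0.166, -19.8, -11.8, -97.4]
[0.139, -0.011, 0.187, -19.8, -11.8, -97.4]
[0.139, -0.008, 0.208, -19.8, -11.8, -97.4]
[0.139, -0.006, 0.230, -19.8, -11.8, -97.4]
```

>>> servo_tool:
  increments:
    - [[0.012, -0.001, 0.012, -1.6, -1, -8, 1], [0.023, -0.003, 0.024, -3.3, -2, -16, 1], [0.035, -0.004, 0.036, -5, -3, -24.4, 1], [0.046, -0.005, 0.048, -6.6, -4, -32.5, 1], [0.058, -0.006, 0.06, -8, -5, -40.6, 1], [0.069, -0.008, 0.072, -10, -6, -48.7, 1], [0.081, -0.009, 0.084, -11.5, -7, -56.8, 1], [0.092, -0.01, 0.096, -13, -8, -65, 1], [0.104, -0.012, 0.108, -15, -9, -73, 1], [0.116, -0.013, 0.12, -16.5, -10, -81, 1], [0.127, -0.014, 0.133, -18, -11, -89.3, 1], [0.139, -0.016, 0.145, -19.8, -11.8, -97.4, 1], [0.139, -0.016, 0.145, -19.8, -11.8, -97.4, 1]]

```text
time_s: 12.85
tool_pos: [0.452, 0.1994, 0.1317]
tool_rot: [176.4, 20.0, -172.0]
force: [0.1, -0.2, -0.2]
grip_width: 0.087
```

```bash
python3 - <<'E'
from plan import *
w=cam("wrist"); o=st(); save(w,"w11.png")
s=cam("side"); save(s,"s11.png",(200,120,360,240),5); o=st()
g=grasp(.008,.2085,9.9); c,M=axis(.008,.2085,np.radians(9.9),B)
print("bottle corners proj",proj(w,bottle_pts(.008,.2085,np.radians(9.9),B)))
E
```

```text
t 12.9 p [0.4531 0.1995 0.1332] rpy [ 176.36   20.09 -172.17] w 0.0874 F [ 0.1  0.4 -0.3]
q [-14.137 -13.719 -13.955 126.81    0.25   46.402  70.04 ]
t 12.95 p [0.4539 0.1997 0.1342] rpy [ 176.34   20.19 -172.21] w 0.087 F [ 0.5 -0.6 -0.2]
q [-14.083 -13.736 -13.994 126.723   0.266  46.403  70.013]
bottle corners proj [[346.5659 285.1314]
 [285.1292 285.3975]
 [273.2735 218.8403]
 [352.7346 218.4575]]
```

```bash
python3 - <<'E'
import cv2,numpy as np
f=cv2.imread("pics/w11.png")[140:300,240:400]; f=cv2.convertScaleAbs(f,alpha=1.6)
cv2.imwrite("pics/w11z.png",cv2.resize(f,None,fx=4,fy=4,interpolation=cv2.INTER_CUBIC))
E
python3 - <<'E'
from plan import *
g=grasp(.008,.2085,9.9); rows([(g[0],g[1],4)])
E
```

```text
# seg 85 mm 0 deg in 4
[0.005, -0.002, 0.021, -0.0, 0.0, -0.1]
[0.010, -0.003, 0.041, -0.1, 0.0, -0.2]
[0.015, -0.005, 0.062, -0.1, 0.0, -0.3]
[0.020, -0.007, 0.083, -0.1, 0.0, -0.5]
```

>>> servo_tool:
  increments:
    - [[0.005, -0.001, 0.021, 0, 0, 0, 1], [0.01, -0.002, 0.041, 0, 0, 0, 1], [0.015, -0.004, 0.062, 0, 0, 0, 1], [0.02, -0.006, 0.083, 0, 0, -0.5, 1], [0.02, -0.006, 0.083, 0, 0, -0.5, 1], [0.02, -0.006, 0.083, 0, 0, -0.5, -0.3], [0.02, -0.006, 0.083, 0, 0, -0.5, -0.3], [0.02, -0.006, 0.083, 0, 0, -0.5, -0.3], [0.02, -0.006, 0.083, 0, 0, -0.5, -0.3], [0.02, -0.006, 0.083, 0, 0, -0.5, -0.3]]
  squeeze: 20

```text
time_s: 13.95
tool_pos: [0.4638, 0.2008, 0.0496]
tool_rot: [176.6, 20.3, -171.4]
force: [-0.1, -0.0, -0.2]
grip_width: 0.0551
```

```bash
python3 - <<'E'
from plan import *
w=cam("wrist"); o=st(); save(w,"w12.png")
s=cam("side"); save(s,"s12.png",(200,120,360,240),5)
E
```

```text
t 14.0 p [0.4637 0.2008 0.0494] rpy [ 176.6    20.31 -171.44] w 0.0509 F [0.2 0.5 0.7]
q [-13.381  -5.742 -15.379 131.194   3.944  34.167  67.34 ]
```

>>> servo_tool:
  increments:
    - [[0, 0, 0, 0, 0, 0, -0.3], [0, 0, 0, 0, 0, 0, -0.3], [0, 0, 0, 0, 0, 0, -0.3], [0, 0, 0, 0, 0, 0, -0.3], [0.004, 0, -0.01, 0, 0, 0, -0.3], [0.008, 0, -0.02, 0, 0, 0, -0.3], [0.008, 0, -0.02, 0, 0, 0, -0.3]]

```text
time_s: 14.75
tool_pos: [0.449, 0.1972, 0.0652]
tool_rot: [176.6, 20.3, -171.4]
force: [0.6, -0.2, -1.4]
grip_width: 0.044
```

```bash
python3 - <<'E'
from plan import *
w=cam("wrist"); o=st(); save(w,"w13.png")
for zc in (.16,.066):
  P=place(0,zc); print(P[0],P[1].as_euler('xyz',degrees=True)); q=chk(*P,[24,29,-22,92,-46,75,22])
R0=R.from_euler('xyz',o["tool_rot"],degrees=True)
print("rel",np.degrees((R0.inv()*P[1]).as_rotvec()))
E
```

```text
t 14.8 p [0.4493 0.1972 0.0649] rpy [ 176.61   20.29 -171.43] w 0.0441 F [ 0.2  0.4 -0.3]
q [-13.692  -9.212 -15.276 131.986   2.359  36.729  68.324]
[0.654  0.1641 0.1658] [180. -50.  90.]
ik err mm/deg 0.0 0.0 [ 22.2  27.2 -21.   91.  -42.2  74.2  18.9]
[0.654  0.1641 0.0718] [180. -50.  90.]
ik err mm/deg 0.0 0.0 [ 21.6  33.6 -20.3  93.9 -42.4  67.6  25.4]
rel [-24.3228  48.1928 101.2952]
```

```bash
python3 - <<'E'
from plan import *
o=st()
R0=R.from_euler('xyz',o["tool_rot"],degrees=True)
w1=((.50,.195,.17),R0,4); p=place(0,.19); w2=((p[0]),p[1],14)
sl=Slerp([0,1],R.concatenate([R0,p[1]])); q=o["qpos"]
for f in (0,.25,.5,.75,1): q=chk(np.array(w1[0])+f*(p[0]-np.array(w1[0])),sl(f),q)
rows([w1,w2],o)
E
```

```text
t 14.8 p [0.4493 0.1972 0.0649] rpy [ 176.61   20.29 -171.43] w 0.0441 F [ 0.2  0.4 -0.3]
q [-13.692  -9.212 -15.276 131.986   2.359  36.729  68.324]
ik err mm/deg 0.0 0.0 [-12.2  -9.2 -11.3 118.6  -0.9  49.8  76. ]
ik err mm/deg 0.0 0.0 [ -8.    1.5  -7.2 106.7 -12.4  61.7  65.3]
ik err mm/deg 0.0 0.0 [ -3.1  11.2  -4.   97.2 -24.4  71.7  52.5]
ik err mm/deg 0.0 0.0 [  1.8  19.   -1.8  91.2 -37.   78.4  37.5]
ik err mm/deg 0.0 0.0 [  6.1  24.2  -0.5  89.6 -50.1  80.6  21. ]
# seg 117 mm 0 deg in 4
[-0.021, -0.001, -0.020, 0.0, 0.0, 0.0]
[-0.042, -0.002, -0.041, 0.0, 0.0, 0.0]
[-0.062, -0.004, -0.061, 0.0, 0.0, 0.0]
[-0.083, -0.005, -0.082, 0.0, 0.0, 0.0]
# seg 159 mm 115 deg in 14
[-0.094, -0.009, -0.080, -1.7, 3.4, 7.2]
[-0.104, -0.013, -0.078, -3.5, 6.9, 14.5]
[-0.115, -0.017, -0.077, -5.2, 10.3, 21.7]
[-0.125, -0.021, -0.075, -6.9, 13.8, 28.9]
[-0.136, -0.025, -0.073, -8.7, 17.2, 36.2]
[-0.146, -0.029, -0.072, -10.4, 20.7, 43.4]
[-0.157, -0.032, -0.070, -12.2, 24.1, 50.6]
[-0.167, -0.036, -0.068, -13.9, 27.5, 57.9]
[-0.178, -0.040, -0.066, -15.6, 31.0, 65.1]
[-0.188, -0.044, -0.065, -17.4, 34.4, 72.4]
[-0.199, -0.048, -0.063, -19.1, 37.9, 79.6]
[-0.210, -0.052, -0.061, -20.8, 41.3, 86.8]
[-0.220, -0.056, -0.060, -22.6, 44.8, 94.1]
[-0.231, -0.060, -0.058, -24.3, 48.2, 101.3]
```

>>> servo_tool:
  increments:
    - [[-0.02, -0.001, -0.02, 0, 0, 0, -0.3], [-0.042, -0.002, -0.041, 0, 0, 0, -0.3], [-0.062, -0.004, -0.061, 0, 0, 0, -0.3], [-0.083, -0.005, -0.085, 0, 0, 0, -0.3], [-0.094, -0.009, -0.085, -1.7, 3.4, 7.2, -0.3], [-0.104, -0.013, -0.085, -3.5, 6.9, 14.5, -0.3], [-0.115, -0.017, -0.085, -5.2, 10.3, 21.7, -0.3], [-0.125, -0.021, -0.085, -6.9, 13.8, 28.9, -0.3], [-0.136, -0.025, -0.085, -8.7, 17.2, 36.2, -0.3], [-0.146, -0.029, -0.085, -10.4, 20.7, 43.4, -0.3], [-0.157, -0.032, -0.085, -12.2, 24.1, 50.6, -0.3], [-0.167, -0.036, -0.08, -13.9, 27.5, 57.9, -0.3], [-0.178, -0.04, -0.075, -15.6, 31, 65.1, -0.3], [-0.188, -0.044, -0.07, -17.4, 34.4, 72.4, -0.3], [-0.199, -0.048, -0.067, -19.1, 37.9, 79.6, -0.3], [-0.21, -0.052, -0.062, -20.8, 41.3, 86.8, -0.3], [-0.22, -0.056, -0.06, -22.6, 44.8, 94, -0.3], [-0.231, -0.06, -0.058, -24.3, 48.2, 101.3, -0.3], [-0.231, -0.06, -0.058, -24.3, 48.2, 101.3, -0.3]]

```text
time_s: 16.7
tool_pos: [0.6548, 0.1605, 0.1914]
tool_rot: [-179.4, -49.8, 89.2]
force: [0.2, -0.2, -2.1]
grip_width: 0.0438
```

```bash
python3 - <<'E'
from plan import *
t=cam("top"); o=st(); s=cam("side"); o=st()
save(t,"t14.png",(180,150,380,290),4); save(s,"s14.png",(260,120,420,240),5)
w=cam("wrist"); save(w,"w14.png"); st()
E
```

```text
t 16.75 p [0.6543 0.1622 0.1929] rpy [-179.73  -49.86   89.75] w 0.044 F [ 0.6  0.5 -1. ]
q [  6.209  26.216   4.395  89.72  -51.459  81.516  26.575]
t 16.8 p [0.6542 0.1638 0.1944] rpy [-179.91  -49.9    90.04] w 0.0438 F [ 0.1 -0.1 -0.9]
q [  6.148  26.131   4.322  89.685 -51.479  81.544  26.589]
t 16.85 p [0.6541 0.1648 0.1955] rpy [179.97 -49.94  90.2 ] w 0.0438 F [-0.4  1.5 -0. ]
q [  6.105  26.066   4.278  89.665 -51.504  81.557  26.574]
```

```bash
python3 - <<'E'
from plan import *
t=cam("top"); o=st()
print(onz(t,(180+310/4,150+213/4),.236), "expected",PEG[0])
w=cam("wrist")
# expected bottle base corners from tool pose
P,Rt=place(0,.19); c=np.r_[PEG[0],.236]; pts=[c+[sx*.022,sy*.022,0] for sx,sy in((1,1),(-1,1),(-1,-1),(1,-1))]
print(proj(w,pts), "seen (375,221),(270,222),(268,315),(380,315)")
rows([(place(0,.075)[0],P and Rt,5) if False else (place(0,.08)[0],Rt,5),(place(0,.067)[0],Rt,2)])
E
```

```text
t 16.9 p [0.6542 0.1653 0.1961] rpy [179.91 -49.96  90.27] w 0.0444 F [ 0.8  1.3 -0.7]
q [  6.082  26.024   4.26   89.655 -51.523  81.559  26.558]
[0.6515 0.1467 0.236 ] expected [0.654  0.1545]
[[371.3834 217.2668]
 [269.5695 216.9761]
 [260.3431 311.1596]
 [379.1392 311.5022]] seen (375,221),(270,222),(268,315),(380,315)
# seg 111 mm 0 deg in 5
[-0.017, -0.000, 0.014, -0.0, 0.0, 0.0]
[-0.034, -0.000, 0.028, -0.0, 0.0, 0.1]
[-0.051, -0.000, 0.042, -0.1, 0.0, 0.1]
[-0.069, -0.000, 0.056, -0.1, 0.0, 0.1]
[-0.086, -0.000, 0.070, -0.1, 0.0, 0.2]
# seg 13 mm 0 deg in 2
[-0.091, -0.000, 0.074, -0.1, 0.0, 0.2]
[-0.096, -0.000, 0.078, -0.1, 0.0, 0.2]
```

```bash
python3 - <<'E'
from plan import *
t=cam("top"); s=cam("side"); w=cam("wrist"); save(t,"t15.png",(230,180,290,240),10); save(w,"w15.png",(240,190,420,330),4); o=st()
print("peg1 top-only",onz(t,(261.75,217),.089))
E
```

```text
t 17.1 p [0.6544 0.1651 0.1966] rpy [179.91 -49.97  90.2 ] w 0.0437 F [ 0.2  0.3 -0.8]
q [  6.083  25.984   4.294  89.663 -51.559  81.559  26.513]
peg1 top-only [0.6503 0.1541 0.089 ]
```

>>> servo_tool:
  increments:
    - [[-0.017, 0, 0.014, 0, 0, 0, -0.3], [-0.034, 0, 0.028, 0, 0, 0, -0.3], [-0.051, 0, 0.042, 0, 0, 0, -0.3], [-0.069, 0, 0.056, 0, 0, 0, -0.3], [-0.083, 0, 0.068, 0, 0, 0, -0.3], [-0.088, 0, 0.072, 0, 0, 0, -0.3], [-0.092, 0, 0.075, 0, 0, 0, -0.3], [-0.094, 0, 0.077, 0, 0, 0, -0.3], [-0.094, 0, 0.077, 0, 0, 0, -0.3]]

```text
time_s: 18.0
tool_pos: [0.6548, 0.1628, 0.0748]
tool_rot: [180.0, -50.0, 90.0]
force: [-0.5, 0.1, -0.6]
grip_width: 0.0438
```

```bash
python3 - <<'E'
from plan import *
o=st();w=cam("wrist"); save(w,"w16.png"); t=cam("top"); save(t,"t16.png",(180,150,380,290),4); o=st()
E
```

```text
t 18.0 p [0.6548 0.1628 0.0748] rpy [179.99 -49.99  90.02] w 0.0438 F [-0.5  0.1 -0.6]
q [  6.894  33.858   3.519  93.576 -53.746  74.297  35.952]
t 18.1 p [0.6549 0.1628 0.0753] rpy [179.93 -49.99  90.06] w 0.0438 F [-0.  -0.4 -1.5]
q [  6.892  33.825   3.518  93.566 -53.748  74.304  35.947]
```

>>> servo_tool:
  increments:
    - [[-0.002, 0, 0.002, 0, 0, 0, -0.3], [-0.003, 0, 0.003, 0, 0, 0, -0.3], [-0.003, 0, 0.003, 0, 0, 0, 0.3], [-0.003, 0, 0.003, 0, 0, 0, 0.5], [-0.003, 0, 0.003, 0, 0, 0, 0.5], [-0.003, 0, 0.003, 0, 0, 0, 0.5], [-0.003, 0, -0.01, 0, 0, 0, 0.5], [-0.003, 0, -0.04, 0, 0, 0, 0.7], [-0.003, 0, -0.09, 0, 0, 0, 1], [-0.003, 0, -0.13, 0, 0, 0, 1], [-0.003, 0, -0.13, 0, 0, 0, 1]]

```text
time_s: 19.2
tool_pos: [0.6575, 0.0528, 0.1596]
tool_rot: [179.4, -49.7, 89.9]
force: [0.5, -1.7, 0.8]
grip_width: 0.0849
```

```bash
python3 - <<'E'
from plan import *
o=st();w=cam("wrist"); save(w,"w17.png"); t=cam("top"); save(t,"t17.png",(180,150,380,290),4); o=st(); s=cam("side"); save(s,"s17.png",(220,130,420,270),4)
c=[.654,.1545]
for zb in (.112,):
  pts=[[c[0]+sx*.022,c[1]+sy*.022,z] for z in (zb,) for sx,sy in((1,1),(-1,1),(-1,-1),(1,-1))]
  print(proj(w,pts)); print(proj(s,pts))
E
```

```text
t 19.2 p [0.6575 0.0528 0.1596] rpy [179.42 -49.66  89.92] w 0.0849 F [ 0.5 -1.7  0.8]
q [ 13.069  31.239   7.338  86.502 -49.957  86.454  34.114]
t 19.3 p [0.6551 0.0593 0.1565] rpy [179.92 -49.93  89.93] w 0.0861 F [ 0.1  0.6 -0.7]
q [ 12.857  31.387   7.02   86.82  -49.995  86.345  34.131]
[[343.604  170.1269]
 [286.5583 170.2644]
 [284.0262 215.5945]
 [345.9953 215.364 ]]
[[355.5679 187.7408]
 [339.9405 187.8148]
 [340.6717 198.3819]
 [356.6435 198.2973]]
```

```bash
python3 - <<'E'
from plan import *
o=st()
g=grasp(.0142,.0868,-6.5); a=(g[0]+[-.01,0,.085],g[1]); m=(np.array([.50,.075,.22]),g[1])
R0=R.from_euler('xyz',o["tool_rot"],degrees=True); sl=Slerp([0,1],R.concatenate([R0,g[1]])); q=o["qpos"]
for f in (.33,.66,1): q=chk(o["tool_pos"]+f*(m[0]-o["tool_pos"]),sl(f),q)
q=chk(*a,q); chk(*g,q)
rows([(m[0],m[1],14),(a[0],a[1],3)],o)
t=cam("top"); pts=bottle_pts(.0142,.0868,np.radians(-6.5),B); print(proj(t,pts))
save(t,"t18.png",(205,255,365,335),5)
E
```

```text
t 19.35 p [0.6542 0.0613 0.1556] rpy [-179.91  -50.01   89.94] w 0.0867 F [ 0.6  0.7 -0.7]
q [ 12.783  31.435   6.931  86.904 -50.001  86.337  34.132]
ik err mm/deg 0.0 0.0 [  3.7  17.9   3.7  91.3 -30.   81.2  44.7]
ik err mm/deg 0.0 0.0 [ -2.3   3.4  -1.3 101.6 -10.7  71.1  56.6]
ik err mm/deg 0.0 0.0 [ -6.6 -13.9  -8.6 116.7   7.4  58.9  66.4]
ik err mm/deg 0.0 0.0 [ -7.1 -15.2 -10.5 127.9   8.4  49.3  62.4]
ik err mm/deg 0.0 0.0 [ -6.4  -6.8 -11.6 132.   13.1  37.4  57.1]
# seg 168 mm 106 deg in 14
[0.004, -0.011, -0.002, 1.8, -4.1, -6.1]
[0.008, -0.022, -0.004, 3.5, -8.3, -12.2]
[0.012, -0.033, -0.007, 5.3, -12.4, -18.3]
[0.017, -0.044, -0.009, 7.1, -16.6, -24.4]
[0.021, -0.055, -0.011, 8.9, -20.7, -30.5]
[0.025, -0.066, -0.013, 10.6, -24.9, -36.6]
[0.029, -0.077, -0.015, 12.4, -29.0, -42.7]
[0.033, -0.088, -0.018, 14.2, -33.2, -48.8]
[0.037, -0.099, -0.020, 15.9, -37.3, -54.9]
[0.041, -0.110, -0.022, 17.7, -41.5, -61.0]
[0.046, -0.121, -0.024, 19.5, -45.6, -67.1]
[0.050, -0.132, -0.026, 21.2, -49.8, -73.2]
[0.054, -0.143, -0.029, 23.0, -53.9, -79.3]
[0.058, -0.154, -0.031, 24.8, -58.1, -85.4]
# seg 96 mm 0 deg in 3
[0.037, -0.167, -0.011, 24.8, -58.1, -85.4]
[0.015, -0.181, 0.009, 24.8, -58.1, -85.4]
[-0.006, -0.194, 0.029, 24.8, -58.1, -85.4]
[[283.2345 269.0152]
 [300.0318 270.8813]
 [295.6173 298.5629]
 [278.3497 296.5718]]
```

>>> servo_tool:
  increments:
    - [[0.004, -0.011, -0.002, 1.8, -4.1, -6.1, 1], [0.008, -0.022, -0.004, 3.5, -8.3, -12.2, 1], [0.012, -0.033, -0.007, 5.3, -12.4, -18.3, 1], [0.017, -0.044, -0.009, 7, -16.6, -24.4, 1], [0.021, -0.055, -0.011, 8.9, -20.7, -30.5, 1], [0.025, -0.066, -0.013, 10.6, -25, -36.6, 1], [0.029, -0.077, -0.015, 12.4, -29, -42.7, 1], [0.033, -0.088, -0.018, 14.2, -33.2, -48.8, 1], [0.037, -0.099, -0.02, 16, -37.3, -55, 1], [0.041, -0.11, -0.022, 17.7, -41.5, -61, 1], [0.046, -0.121, -0.024, 19.5, -45.6, -67, 1], [0.05, -0.132, -0.026, 21.2, -49.8, -73.2, 1], [0.054, -0.143, -0.029, 23, -54, -79.3, 1], [0.058, -0.154, -0.031, 24.8, -58.1, -85.4, 1], [0.037, -0.167, -0.011, 24.8, -58.1, -85.4, 1], [0.015, -0.181, 0.009, 24.8, -58.1, -85.4, 1], [-0.006, -0.194, 0.029, 24.8, -58.1, -85.4, 1], [-0.006, -0.194, 0.029, 24.8, -58.1, -85.4, 1], [-0.006, -0.194, 0.029, 24.8, -58.1, -85.4, 1]]

```text
time_s: 21.3
tool_pos: [0.4602, 0.0803, 0.1325]
tool_rot: [-177.5, 20.0, 175.0]
force: [0.4, -0.1, 1.2]
grip_width: 0.0874
```

```bash
python3 - <<'E'
from plan import *
w=cam("wrist"); o=st(); save(w,"w19.png",(220,140,400,300),4)
print((proj(w,bottle_pts(.0142,.0868,np.radians(-6.5),B))-[220,140])*4)
g=grasp(.0142,.0868,-6.5); rows([(g[0],g[1],4)])
s=cam("side"); save(s,"s19.png",(260,130,420,250),5)
c=PEG[0]; print("top corners of bottle1 proj side",(proj(s,[[c[0]+sx*.022,c[1]+sy*.022,.112] for sx,sy in((1,1),(-1,1),(-1,-1),(1,-1))])-[260,130])*5)
E
```

```text
t 21.35 p [0.4614 0.0804 0.1338] rpy [-177.61   20.16  174.98] w 0.087 F [ 0.7 -0.2  0.1]
q [-11.002 -15.669 -10.048 128.306  10.656  50.458  57.873]
[[559.9501 561.7647]
 [315.2425 561.4741]
 [286.9356 291.9645]
 [603.2122 292.3172]]
# seg 87 mm 0 deg in 4
[0.005, 0.001, 0.021, -0.0, 0.0, 0.0]
[0.011, 0.002, 0.042, -0.0, 0.1, 0.0]
[0.016, 0.003, 0.063, -0.0, 0.1, 0.0]
[0.021, 0.003, 0.084, -0.0, 0.1, 0.1]
top corners of bottle1 proj side [[477.8394 288.7039]
 [399.7027 289.0738]
 [403.3584 341.9097]
 [483.2176 341.4863]]
```

>>> servo_tool:
  increments:
    - [[0.005, 0.001, 0.021, 0, 0, 0, 1], [0.011, 0.002, 0.042, 0, 0, 0, 1], [0.016, 0.003, 0.063, 0, 0, 0, 1], [0.021, 0.005, 0.084, 0, 0, 0, 0.5], [0.021, 0.005, 0.084, 0, 0, 0, 0], [0.021, 0.005, 0.084, 0, 0, 0, -0.3], [0.021, 0.005, 0.084, 0, 0, 0, -0.3], [0.021, 0.005, 0.084, 0, 0, 0, -0.3], [0.021, 0.005, 0.084, 0, 0, 0, -0.3], [0.021, 0.005, 0.084, 0, 0, 0, -0.3], [0.021, 0.005, 0.084, 0, 0, 0, -0.3], [0.021, 0.005, 0.084, 0, 0, 0, -0.3]]

```text
time_s: 22.6
tool_pos: [0.4705, 0.0804, 0.0472]
tool_rot: [-177.6, 20.2, 174.9]
force: [-0.7, -0.2, 4.9]
grip_width: 0.0438
```

```bash
python3 - <<'E'
from plan import *
w=cam("wrist"); o=st(); save(w,"w20.png")
R0=R.from_euler('xyz',o["tool_rot"],degrees=True)
w1=((.50,.075,.18),R0,5); p=place(1,.19); q=o["qpos"]
sl=Slerp([0,1],R.concatenate([R0,p[1]]))
for f in (0,.25,.5,.75,1): q=chk(np.array(w1[0])+f*(p[0]-np.array(w1[0])),sl(f),q)
rows([w1,(p[0],p[1],14)],o)
E
```

```text
t 22.65 p [0.4705 0.0804 0.0472] rpy [-177.61   20.17  174.9 ] w 0.0437 F [-1.1 -0.2  5.7]
q [ -9.941  -7.52  -11.556 133.018  15.574  38.305  51.957]
ik err mm/deg 0.0 0.0 [ -9.6 -12.3  -6.3 120.2   9.   54.   64.3]
ik err mm/deg 0.0 0.0 [ -4.9  -0.1  -1.6 106.7  -5.6  65.5  59.7]
ik err mm/deg 0.0 0.0 [  0.9  11.2   1.3  95.3 -19.9  76.5  51.5]
ik err mm/deg 0.0 0.0 [  6.9  20.9   2.8  87.4 -34.1  84.8  39.8]
ik err mm/deg 0.0 0.0 [ 12.3  28.    3.1  84.2 -48.4  88.7  25.9]
# seg 136 mm 0 deg in 5
[-0.015, -0.002, -0.023, 0.0, 0.0, 0.0]
[-0.030, -0.003, -0.046, 0.0, 0.0, 0.0]
[-0.044, -0.005, -0.069, 0.0, 0.0, 0.0]
[-0.059, -0.006, -0.091, 0.0, 0.0, 0.0]
[-0.074, -0.008, -0.114, 0.0, 0.0, 0.0]
# seg 165 mm 106 deg in 14
[-0.085, -0.008, -0.111, -1.8, 4.2, 6.1]
[-0.097, -0.008, -0.108, -3.5, 8.3, 12.2]
[-0.108, -0.008, -0.105, -5.3, 12.5, 18.3]
[-0.119, -0.009, -0.102, -7.1, 16.6, 24.4]
[-0.131, -0.009, -0.099, -8.8, 20.8, 30.5]
[-0.142, -0.009, -0.096, -10.6, 24.9, 36.6]
[-0.153, -0.010, -0.093, -12.4, 29.1, 42.7]
[-0.165, -0.010, -0.090, -14.1, 33.2, 48.8]
[-0.176, -0.010, -0.087, -15.9, 37.4, 54.9]
[-0.188, -0.011, -0.084, -17.7, 41.5, 61.0]
[-0.199, -0.011, -0.081, -19.4, 45.7, 67.1]
[-0.210, -0.011, -0.078, -21.2, 49.8, 73.2]
[-0.222, -0.011, -0.075, -23.0, 54.0, 79.3]
[-0.233, -0.012, -0.072, -24.7, 58.1, 85.4]
```

>>> servo_tool:
  increments:
    - [[-0.015, -0.002, -0.023, 0, 0, 0, -0.3], [-0.03, -0.003, -0.046, 0, 0, 0, -0.3], [-0.044, -0.005, -0.069, 0, 0, 0, -0.3], [-0.059, -0.006, -0.091, 0, 0, 0, -0.3], [-0.074, -0.008, -0.116, 0, 0, 0, -0.3], [-0.085, -0.008, -0.118, -1.8, 4.2, 6, -0.3], [-0.097, -0.008, -0.118, -3.5, 8.3, 12.2, -0.3], [-0.108, -0.008, -0.118, -5.3, 12.5, 18.3, -0.3], [-0.119, -0.009, -0.118, -7, 16.6, 24.4, -0.3], [-0.131, -0.009, -0.116, -8.8, 20.8, 30.5, -0.3], [-0.142, -0.009, -0.114, -10.6, 25, 36.6, -0.3], [-0.153, -0.01, -0.11, -12.4, 29, 42.7, -0.3], [-0.165, -0.01, -0.105, -14, 33.2, 48.8, -0.3], [-0.176, -0.01, -0.1, -16, 37.4, 55, -0.3], [-0.188, -0.011, -0.095, -17.7, 41.5, 61, -0.3], [-0.199, -0.011, -0.088, -19.4, 45.7, 67, -0.3], [-0.21, -0.011, -0.082, -21.2, 49.8, 73.2, -0.3], [-0.222, -0.011, -0.076, -23, 54, 79.3, -0.3], [-0.233, -0.012, -0.072, -24.7, 58.1, 85.4, -0.3], [-0.233, -0.012, -0.072, -24.7, 58.1, 85.4, -0.3]]

```text
time_s: 24.65
tool_pos: [0.6612, 0.0507, 0.1896]
tool_rot: [-179.2, -49.9, 89.1]
force: [-0.5, -0.6, -0.7]
grip_width: 0.0439
```

>>> servo_tool:
  increments:
    - [[0, 0, 0, 0, 0, 0, -0.3], [0, 0, 0, 0, 0, 0, -0.3]]

```text
time_s: 24.85
tool_pos: [0.6619, 0.0554, 0.1952]
tool_rot: [180.0, -49.9, 90.3]
force: [-0.4, 0.2, 0.0]
grip_width: 0.0437
```

```bash
python3 - <<'E'
from plan import *
t=cam("top"); w=cam("wrist"); o=st()
save(t,"t21.png",(240,170,320,240),8); save(w,"w21.png")
c=np.r_[PEG[1],.236]; pts=[c+[sx*.022,sy*.022,0] for sx,sy in((1,1),(-1,1),(-1,-1),(1,-1))]
print(proj(w,pts)); print((proj(t,[c])-[240,170])*8)
P=place(1,.08); rows([(P[0],P[1],5),(place(1,.067)[0],P[1],2)])
E
```

```text
t 24.95 p [0.6621 0.0555 0.1956] rpy [179.92 -49.9   90.26] w 0.044 F [0.5 0.8 0.3]
q [ 11.712  30.399   8.835  83.592 -50.257  89.91   31.557]
[[373.4735 215.8806]
 [271.4425 215.5687]
 [262.473  309.7928]
 [381.5369 310.171 ]]
[[492.3184 231.4699]]
# seg 110 mm 0 deg in 5
[-0.017, 0.000, 0.014, -0.0, 0.0, 0.0]
[-0.034, 0.000, 0.028, -0.0, 0.0, 0.1]
[-0.051, 0.000, 0.042, -0.1, 0.1, 0.1]
[-0.068, 0.000, 0.056, -0.1, 0.1, 0.1]
[-0.085, 0.001, 0.070, -0.1, 0.1, 0.2]
# seg 13 mm 0 deg in 2
[-0.090, 0.001, 0.074, -0.1, 0.1, 0.2]
[-0.095, 0.001, 0.078, -0.1, 0.1, 0.2]
```

>>> servo_tool:
  increments:
    - [[-0.017, 0, 0.014, 0, 0, 0, -0.3], [-0.034, 0, 0.028, 0, 0, 0, -0.3], [-0.051, 0, 0.042, 0, 0, 0, -0.3], [-0.068, 0, 0.056, 0, 0, 0, -0.3], [-0.083, 0, 0.068, 0, 0, 0, -0.3], [-0.088, 0, 0.072, 0, 0, 0, -0.3], [-0.092, 0, 0.075, 0, 0, 0, -0.3], [-0.095, 0, 0.078, 0, 0, 0, -0.3], [-0.096, 0, 0.079, 0, 0, 0, -0.3], [-0.096, 0, 0.079, 0, 0, 0, -0.3]]

```text
time_s: 25.95
tool_pos: [0.6625, 0.0526, 0.0714]
tool_rot: [180.0, -49.9, 90.0]
force: [-1.0, 0.1, 2.5]
grip_width: 0.0439
```

```bash
python3 - <<'E'
from plan import *
o=st();w=cam("wrist"); save(w,"w22.png");st()
E
```

```text
t 25.95 p [0.6625 0.0526 0.0714] rpy [179.98 -49.94  90.04] w 0.0439 F [-1.   0.1  2.5]
q [ 12.445  38.043   8.124  87.494 -51.66   82.447  40.285]
t 26.0 p [0.6625 0.0526 0.0714] rpy [179.98 -49.94  90.05] w 0.0441 F [ 0.5 -0.6  3.2]
q [ 12.443  38.038   8.12   87.499 -51.657  82.442  40.285]
```

Bottle 2 now touches the tray (about 3 N upward). I'll release it and back off.

>>> servo_tool:
  increments:
    - [[0, 0, 0, 0, 0, 0, 0.3], [0, 0, 0, 0, 0, 0, 0.5], [0, 0, 0, 0, 0, 0, 0.5], [0, 0, 0, 0, 0, 0, 0.5], [0, 0, -0.012, 0, 0, 0, 0.5], [0, 0, -0.04, 0, 0, 0, 0.7], [0, 0, -0.09, 0, 0, 0, 1], [0, 0, -0.13, 0, 0, 0, 1], [0, 0, -0.13, 0, 0, 0, 1], [0, 0, -0.13, 0, 0, 0, 1]]

```text
time_s: 27.0
tool_pos: [0.6624, -0.0487, 0.1543]
tool_rot: [-180.0, -49.8, 89.9]
force: [-0.0, 1.1, 0.3]
grip_width: 0.0858
```

```bash
python3 - <<'E'
from plan import *
o=st()
b3=(.0208,-.0492,-1.1)
g=grasp(*b3); a=(g[0]+[-.01,0,.085],g[1]); m=(np.array([.51,-.06,.22]),g[1])
R0=R.from_euler('xyz',o["tool_rot"],degrees=True); sl=Slerp([0,1],R.concatenate([R0,g[1]])); q=o["qpos"]
for f in (.33,.66,1): q=chk(o["tool_pos"]+f*(m[0]-o["tool_pos"]),sl(f),q)
q=chk(*a,q); chk(*g,q)
rows([(m[0],m[1],14),(a[0],a[1],3)],o)
t=cam("top"); pts=bottle_pts(b3[0],b3[1],np.radians(b3[2]),B); print((proj(t,pts)-[205,255])*5)
save(t,"t23.png",(205,255,365,335),5)
w=cam("wrist"); save(w,"w23.png")
E
```

```text
t 27.0 p [ 0.6624 -0.0487  0.1543] rpy [-179.98  -49.85   89.88] w 0.0858 F [-0.   1.1  0.3]
q [ 18.334  37.372  11.034  78.126 -48.878  94.473  38.041]
ik err mm/deg 0.0 0.0 [ 10.4  22.8   8.6  85.5 -30.4  87.7  55.8]
ik err mm/deg 0.0 0.0 [  6.2   6.3   5.2  98.7 -14.1  74.1  75.4]
ik err mm/deg 0.0 0.0 [  2.9 -13.7   2.5 116.6  -1.7  57.3  95.3]
ik err mm/deg 0.0 0.0 [  3.  -15.6   2.9 128.7  -1.9  47.1  96.2]
ik err mm/deg 0.0 0.0 [  2.7  -7.2   3.2 132.8  -3.1  34.7  97.5]
# seg 166 mm 109 deg in 14
[0.003, -0.011, -0.004, 1.8, -3.9, -6.5]
[0.006, -0.022, -0.007, 3.5, -7.8, -13.0]
[0.009, -0.033, -0.011, 5.3, -11.7, -19.4]
[0.012, -0.044, -0.015, 7.0, -15.6, -25.9]
[0.015, -0.054, -0.018, 8.8, -19.5, -32.4]
[0.018, -0.065, -0.022, 10.5, -23.5, -38.9]
[0.021, -0.076, -0.026, 12.3, -27.4, -45.4]
[0.024, -0.087, -0.029, 14.0, -31.3, -51.9]
[0.027, -0.098, -0.033, 15.8, -35.2, -58.3]
[0.031, -0.109, -0.037, 17.5, -39.1, -64.8]
[0.034, -0.120, -0.040, 19.3, -43.0, -71.3]
[0.037, -0.131, -0.044, 21.0, -46.9, -77.8]
[0.040, -0.142, -0.047, 22.8, -50.8, -84.3]
[0.043, -0.152, -0.051, 24.5, -54.7, -90.8]
# seg 100 mm 0 deg in 3
[0.020, -0.167, -0.031, 24.5, -54.7, -90.8]
[-0.002, -0.181, -0.011, 24.5, -54.7, -90.8]
[-0.024, -0.195, 0.009, 24.5, -54.7, -90.8]
[[647.6057  63.9818]
 [732.658   66.1338]
 [732.6167 205.0416]
 [645.0974 202.6809]]
```

>>> servo_tool:
  increments:
    - [[0.003, -0.011, -0.004, 1.8, -3.9, -6.5, 1], [0.006, -0.022, -0.007, 3.5, -7.8, -13, 1], [0.009, -0.033, -0.011, 5.3, -11.7, -19.4, 1], [0.012, -0.044, -0.015, 7, -15.6, -26, 1], [0.015, -0.054, -0.018, 8.8, -19.5, -32.4, 1], [0.018, -0.065, -0.022, 10.5, -23.5, -39, 1], [0.021, -0.076, -0.026, 12.3, -27.4, -45.4, 1], [0.024, -0.087, -0.029, 14, -31.3, -52, 1], [0.027, -0.098, -0.033, 15.8, -35.2, -58.3, 1], [0.031, -0.109, -0.037, 17.5, -39, -65, 1], [0.034, -0.12, -0.04, 19.3, -43, -71.3, 1], [0.037, -0.131, -0.044, 21, -47, -77.8, 1], [0.04, -0.142, -0.047, 22.8, -50.8, -84.3, 1], [0.043, -0.152, -0.051, 24.5, -54.7, -90.8, 1], [0.02, -0.167, -0.031, 24.5, -54.7, -90.8, 1], [-0.002, -0.181, -0.011, 24.5, -54.7, -90.8, 1], [-0.024, -0.195, 0.009, 24.5, -54.7, -90.8, 1], [-0.024, -0.195, 0.009, 24.5, -54.7, -90.8, 1], [-0.024, -0.195, 0.009, 24.5, -54.7, -90.8, 1]]

```text
time_s: 29.0
tool_pos: [0.4671, -0.0546, 0.1299]
tool_rot: [-179.7, 19.9, 179.5]
force: [0.1, -0.2, -0.1]
grip_width: 0.0869
```

```bash
python3 - <<'E'
from plan import *
b3=(.0208,-.0492,-1.1)
w=cam("wrist"); o=st(); save(w,"w24.png",(220,140,400,300),4)
print((proj(w,bottle_pts(b3[0],b3[1],np.radians(b3[2]),B))-[220,140])*4)
g=grasp(*b3); rows([(g[0],g[1],4)])
E
```

```text
t 29.05 p [ 0.4684 -0.0549  0.1313] rpy [-179.72   20.01  179.51] w 0.0871 F [ 0.7 -0.3  0.8]
q [  4.635 -16.913  -0.275 129.556  -1.525  47.385  94.65 ]
[[529.4804 563.4599]
 [284.6106 563.2766]
 [249.4371 293.3467]
 [565.8985 293.8028]]
# seg 87 mm 0 deg in 4
[0.005, -0.000, 0.021, 0.0, 0.0, 0.0]
[0.011, -0.001, 0.042, 0.1, 0.0, 0.1]
[0.016, -0.001, 0.063, 0.1, 0.0, 0.1]
[0.021, -0.002, 0.084, 0.2, 0.1, 0.2]
```

>>> servo_tool:
  increments:
    - [[0.005, 0, 0.021, 0, 0, 0, 1], [0.011, 0, 0.042, 0, 0, 0, 1], [0.016, 0, 0.063, 0, 0, 0, 1], [0.021, -0.001, 0.083, 0, 0, 0, 0.5], [0.021, -0.001, 0.083, 0, 0, 0, 0], [0.021, -0.001, 0.083, 0, 0, 0, -0.3], [0.021, -0.001, 0.083, 0, 0, 0, -0.3], [0.021, -0.001, 0.083, 0, 0, 0, -0.3], [0.021, -0.001, 0.083, 0, 0, 0, -0.3], [0.021, -0.001, 0.083, 0, 0, 0, -0.3], [0.021, -0.001, 0.083, 0, 0, 0, -0.3], [0.021, -0.001, 0.083, 0, 0, 0, -0.3]]

```text
time_s: 30.25
tool_pos: [0.4764, -0.0569, 0.0456]
tool_rot: [-179.7, 20.0, 179.4]
force: [-0.9, -0.4, 5.0]
grip_width: 0.0434
```

```bash
python3 - <<'E'
from plan import *
w=cam("wrist"); o=st(); save(w,"w25.png")
R0=R.from_euler('xyz',o["tool_rot"],degrees=True)
w1=((.51,-.06,.19),R0,5); p=place(2,.19); q=o["qpos"]
sl=Slerp([0,1],R.concatenate([R0,p[1]]))
for f in (0,.25,.5,.75,1): q=chk(np.array(w1[0])+f*(p[0]-np.array(w1[0])),sl(f),q)
rows([w1,(p[0],p[1],14)],o)
E
```

```text
t 30.3 p [ 0.4764 -0.0569  0.0455] rpy [-179.73   19.99  179.44] w 0.0438 F [-0.6  0.3  4.9]
q [  4.403  -8.874   0.116 134.365  -1.875  34.559  95.266]
ik err mm/deg 0.0 0.0 [  4.7 -12.6   1.1 119.2  -2.6  53.6  96.3]
ik err mm/deg 0.0 0.0 [  6.6   2.    3.1 103.8 -10.6  68.5  81.1]
ik err mm/deg 0.0 0.0 [ 10.1  15.2   4.9  90.3 -21.2  82.   65.9]
ik err mm/deg 0.0 0.0 [ 14.5  26.1   5.7  80.3 -33.5  92.1  48.7]
ik err mm/deg 0.0 0.0 [ 18.7  33.8   5.6  75.6 -46.8  96.6  29.6]
# seg 148 mm 0 deg in 5
[-0.016, -0.001, -0.025, 0.0, 0.0, 0.0]
[-0.032, -0.001, -0.050, 0.0, 0.0, 0.0]
[-0.049, -0.002, -0.075, 0.0, 0.0, 0.0]
[-0.065, -0.003, -0.099, 0.0, 0.0, 0.0]
[-0.081, -0.003, -0.124, 0.0, 0.0, 0.0]
# seg 162 mm 109 deg in 14
[-0.092, -0.003, -0.121, -1.8, 3.9, 6.5]
[-0.103, -0.002, -0.117, -3.5, 7.8, 13.0]
[-0.114, -0.002, -0.114, -5.3, 11.7, 19.5]
[-0.125, -0.001, -0.110, -7.0, 15.6, 26.0]
[-0.136, -0.001, -0.106, -8.8, 19.6, 32.4]
[-0.147, -0.000, -0.103, -10.5, 23.5, 38.9]
[-0.158, 0.000, -0.099, -12.3, 27.4, 45.4]
[-0.169, 0.001, -0.096, -14.0, 31.3, 51.9]
[-0.180, 0.001, -0.092, -15.8, 35.2, 58.4]
[-0.191, 0.002, -0.089, -17.5, 39.1, 64.9]
[-0.202, 0.002, -0.085, -19.3, 43.0, 71.4]
[-0.213, 0.002, -0.082, -21.1, 46.9, 77.9]
[-0.224, 0.003, -0.078, -22.8, 50.8, 84.3]
[-0.235, 0.003, -0.074, -24.6, 54.8, 90.8]
```

>>> servo_tool:
  increments:
    - [[-0.016, -0.001, -0.025, 0, 0, 0, -0.3], [-0.032, -0.001, -0.05, 0, 0, 0, -0.3], [-0.049, -0.002, -0.075, 0, 0, 0, -0.3], [-0.065, -0.003, -0.1, 0, 0, 0, -0.3], [-0.081, -0.003, -0.126, 0, 0, 0, -0.3], [-0.092, -0.003, -0.126, -1.8, 3.9, 6.5, -0.3], [-0.103, -0.002, -0.125, -3.5, 7.8, 13, -0.3], [-0.114, -0.002, -0.125, -5.3, 11.7, 19.5, -0.3], [-0.125, -0.001, -0.125, -7, 15.6, 26, -0.3], [-0.136, -0.001, -0.122, -8.8, 19.6, 32.4, -0.3], [-0.147, 0, -0.12, -10.5, 23.5, 39, -0.3], [-0.158, 0, -0.115, -12.3, 27.4, 45.4, -0.3], [-0.169, 0.001, -0.11, -14, 31.3, 52, -0.3], [-0.18, 0.001, -0.105, -15.8, 35.2, 58.4, -0.3], [-0.191, 0.002, -0.1, -17.5, 39, 65, -0.3], [-0.202, 0.002, -0.092, -19.3, 43, 71.4, -0.3], [-0.213, 0.002, -0.086, -21, 47, 77.9, -0.3], [-0.224, 0.003, -0.08, -22.8, 50.8, 84.3, -0.3], [-0.235, 0.003, -0.074, -24.6, 54.8, 90.8, -0.3], [-0.235, 0.003, -0.074, -24.6, 54.8, 90.8, -0.3]]

```text
time_s: 32.3
tool_pos: [0.6701, -0.0579, 0.189]
tool_rot: [-179.1, -50.1, 89.1]
force: [-1.1, 0.0, -0.7]
grip_width: 0.044
```

>>> servo_tool:
  increments:
    - [[0, 0, 0, 0, 0, 0, -0.3], [0, 0, 0, 0, 0, 0, -0.3]]

```text
time_s: 32.5
tool_pos: [0.6713, -0.0547, 0.195]
tool_rot: [180.0, -50.0, 90.2]
force: [-0.3, 0.8, 0.3]
grip_width: 0.0439
```

```bash
python3 - <<'E'
from plan import *
t=cam("top"); w=cam("wrist"); o=st()
save(t,"t26.png",(240,160,400,260),5); save(w,"w26.png")
c=np.r_[PEG[2],.236]
print((proj(t,[c])-[240,160])*5)
P=place(2,.08); rows([(P[0],P[1],5),(place(2,.067)[0],P[1],2)])
E
```

```text
t 32.6 p [ 0.6715 -0.0545  0.1956] rpy [179.93 -50.01  90.21] w 0.0441 F [-0.4  0.   0.4]
q [ 19.543  36.715   9.704  74.077 -48.385  97.602  34.71 ]
[[545.2735 177.5739]]
# seg 110 mm 0 deg in 5
[-0.017, 0.000, 0.014, -0.0, -0.0, 0.0]
[-0.034, 0.000, 0.028, -0.0, -0.0, 0.1]
[-0.051, 0.000, 0.042, -0.1, -0.0, 0.1]
[-0.068, 0.000, 0.056, -0.1, -0.0, 0.1]
[-0.084, 0.000, 0.070, -0.1, -0.0, 0.1]
# seg 13 mm 0 deg in 2
[-0.089, 0.000, 0.074, -0.1, -0.0, 0.1]
[-0.094, 0.000, 0.079, -0.1, -0.0, 0.1]
```

>>> servo_tool:
  increments:
    - [[-0.017, 0, 0.014, 0, 0, 0, -0.3], [-0.034, 0, 0.028, 0, 0, 0, -0.3], [-0.051, 0, 0.042, 0, 0, 0, -0.3], [-0.068, 0, 0.056, 0, 0, 0, -0.3], [-0.082, 0, 0.068, 0, 0, 0, -0.3], [-0.087, 0, 0.072, 0, 0, 0, -0.3], [-0.091, 0, 0.075, 0, 0, 0, -0.3], [-0.094, 0, 0.079, 0, 0, 0, -0.3], [-0.095, 0, 0.08, 0, 0, 0, -0.3], [-0.095, 0, 0.08, 0, 0, 0, -0.3]]

```text
time_s: 33.6
tool_pos: [0.6722, -0.0556, 0.0728]
tool_rot: [179.8, -50.1, 90.1]
force: [-0.4, -0.9, 3.5]
grip_width: 0.0438
```

```bash
python3 - <<'E'
from plan import *
w=cam("wrist"); save(w,"w27.png");st();t=cam("top"); save(t,"t27.png",(240,150,480,300),3)
s=cam("side"); save(s,"s27.png",(260,150,440,300),4)
E
```

```text
t 33.65 p [ 0.6722 -0.0556  0.0728] rpy [179.85 -50.09  90.14] w 0.044 F [-1.1 -1.2  6.2]
q [ 19.88   43.575   9.185  78.12  -48.84   90.008  42.487]
```

>>> servo_tool:
  increments:
    - [[0, 0, 0, 0, 0, 0, 0.3], [0, 0, 0, 0, 0, 0, 0.5], [0, 0, 0, 0, 0, 0, 0.5], [0, 0, 0, 0, 0, 0, 0.5], [0, 0, -0.012, 0, 0, 0, 0.5], [0, 0, -0.04, 0, 0, 0, 0.7], [0, 0, -0.09, 0, 0, 0, 1], [0, 0, -0.13, 0, 0, 0, 1], [0.01, 0, -0.17, 0, 0, 0, 1], [0.01, 0, -0.17, 0, 0, 0, 1], [0.01, 0, -0.17, 0, 0, 0, 1]]

```text
time_s: 34.85
tool_pos: [0.6715, -0.1808, 0.1875]
tool_rot: [-180.0, -49.9, 89.9]
force: [0.2, 1.5, -0.5]
grip_width: 0.0868
```

```bash
python3 - <<'E'
from plan import *
import pickle
w=cam("wrist"); save(w,"w28.png");st();t=cam("top"); save(t,"t28.png",(240,180,400,270),5)
pickle.dump(w,open("w28.pkl","wb"))
for k in range(3):
  for z in (.112,): print(k+1,proj(w,[np.r_[PEG[k],z]]),(proj(t,[np.r_[PEG[k],z]])-[240,180])*5)
E
```

```text
t 34.9 p [ 0.6713 -0.1791  0.1864] rpy [-179.81  -50.06   89.86] w 0.0869 F [-0.2  0.6 -0.2]
q [ 27.38   45.513  11.636  61.161 -47.545 106.188  37.81 ]
1 [[305.9412  51.8523]] [[102.8073 168.5257]]
2 [[312.4309 114.9148]] [[318.077 153.832]]
3 [[321.8392 201.6924]] [[533.8924 138.3481]]
```

```bash
python3 - <<'E'
import cv2
f=cv2.imread("pics/w28.png")[35:295,260:380]
cv2.imwrite("pics/w28z.png",cv2.resize(cv2.convertScaleAbs(f[60:260],alpha=1.5),None,fx=3.0*1,fy=3.0,interpolation=cv2.INTER_CUBIC))
E
python3 - <<'E'
import sys; sys.path.insert(0,'.')
import os; os.chdir('.')
from plan import *
s=cam("side"); save(s,"s28.png",(310,160,420,260),7)
for k in range(3):
  print(k+1,((proj(s,[np.r_[PEG[k],.112],np.r_[PEG[k],.034]])-[310,160])*7).round())
E
```

```text
1 [[267. 231.]
 [258. 372.]]
2 [[307. 425.]
 [296. 567.]]
3 [[353. 644.]
 [339. 783.]]
```

```bash
python3 - <<'E'
from plan import *
o=st(); q=o["qpos"]
a=(np.array([.66,-.15,.30]),tilt(90,-25)); b=(np.array([.60,.28,.26]),tilt(90,0))
q=chk(*a,q); q=chk(*b,q)
for yaw,z in ((140,.2),(190,.2),(245,.15),(245,.042),(205,.042),(165,.042)): q=chk((.6,.361,z),tilt(yaw),q)
rows([(a[0],a[1],4),(b[0],b[1],10)],o)
E
```

```text
t 35.0 p [ 0.6711 -0.1776  0.1856] rpy [-179.67  -50.16   89.84] w 0.087 F [0.4 0.2 0.2]
q [ 27.309  45.548  11.593  61.252 -47.549 106.19   37.81 ]
ik err mm/deg 0.0 0.0 [ 11.9  27.1  14.8  64.2 -29.1 100.9  23.1]
ik err mm/deg 0.0 0.0 [-29.5  18.5   2.8  75.9  -0.9  85.6 -26.8]
ik err mm/deg 0.0 0.0 [-29.   24.6  -6.1  74.7   2.6  80.9  15.1]
ik err mm/deg 0.0 0.0 [-23.6  24.9 -13.6  74.7   5.8  81.   63.1]
ik err mm/deg 0.0 0.0 [-17.1  27.3 -22.5  78.5  10.4  76.3 115.1]
ik err mm/deg 0.0 0.0 [-17.7  32.1 -21.4  84.5  12.3  65.8 113.8]
ik err mm/deg 0.0 0.0 [-23.   31.2 -14.1  84.4   8.   65.3  76.5]
ik err mm/deg 0.0 0.0 [-28.3  30.7  -6.9  84.4   3.9  65.1  39.2]
# seg 118 mm 25 deg in 4
[0.026, -0.003, -0.013, -0.1, -6.3, -0.0]
[0.053, -0.006, -0.026, -0.1, -12.6, -0.0]
[0.079, -0.009, -0.039, -0.2, -18.9, -0.0]
[0.106, -0.011, -0.052, -0.2, -25.2, -0.1]
# seg 436 mm 25 deg in 10
[0.130, -0.017, -0.016, -0.2, -27.7, -0.1]
[0.154, -0.023, 0.019, -0.2, -30.2, -0.0]
[0.179, -0.029, 0.055, -0.2, -32.7, -0.0]
[0.203, -0.035, 0.090, -0.2, -35.2, -0.0]
[0.228, -0.041, 0.126, -0.2, -37.7, -0.0]
[0.252, -0.047, 0.162, -0.2, -40.2, -0.0]
[0.277, -0.053, 0.197, -0.2, -42.7, -0.0]
[0.301, -0.059, 0.233, -0.2, -45.2, -0.0]
[0.326, -0.065, 0.268, -0.2, -47.7, -0.0]
[0.350, -0.071, 0.304, -0.2, -50.2, -0.0]
```

>>> servo_tool:
  increments:
    - [[0.026, -0.003, -0.013, 0, -6.3, 0, 1], [0.053, -0.006, -0.026, 0, -12.6, 0, 0.6], [0.079, -0.009, -0.039, 0, -19, 0, 0.3], [0.106, -0.011, -0.052, 0, -25, 0, 0.1], [0.13, -0.017, -0.016, 0, -27.7, 0, 0.1], [0.154, -0.023, 0.019, 0, -30, 0, 0.1], [0.179, -0.029, 0.055, 0, -32.7, 0, 0.1], [0.203, -0.035, 0.09, 0, -35, 0, 0.1], [0.228, -0.041, 0.126, 0, -37.7, 0, 0.1], [0.252, -0.047, 0.162, 0, -40, 0, 0.1], [0.277, -0.053, 0.197, 0, -42.7, 0, 0.1], [0.301, -0.059, 0.233, 0, -45, 0, 0.1], [0.326, -0.065, 0.268, 0, -47.7, 0, 0.1], [0.35, -0.071, 0.304, 0, -50, 0, 0.1], [0.35, -0.071, 0.304, 0, -50, 0, 0.1], [0.35, -0.071, 0.304, 0, -50, 0, 0.1], [0.35, -0.071, 0.304, 0, -50, 0, 0.1]]

```text
time_s: 36.7
tool_pos: [0.6001, 0.2777, 0.2593]
tool_rot: [-179.8, 0.0, 90.0]
force: [0.7, -1.4, -0.1]
grip_width: 0.0475
```

```bash
python3 - <<'E'
from plan import *
import pickle
t=cam("top"); save(t,"t29.png",(240,180,400,270),5)
w=cam("wrist"); save(w,"w29.png");st(); pickle.dump(w,open("w29.pkl","wb"))
print(proj(w,[[.6,.361,.063]]))
s=cam("side"); save(s,"s29.png",(310,160,420,260),7)
E
```

```text
t 36.8 p [0.6008 0.2767 0.26  ] rpy [-179.89   -0.01   89.86] w 0.048 F [ 1.8  0.7 -0. ]
q [-31.302  18.669   5.736  76.023  -1.9    85.489 -25.852]
[[321.6637 118.4679]]
```

```bash
python3 - <<'E'
from plan import *
import pickle
w=pickle.load(open("w29.pkl","rb")); save(w,"w29z.png",(260,50,390,180),6)
E
python3 - <<'E'
from plan import *
import pickle
w=pickle.load(open("w29.pkl","rb")); Z=lambda u,v:(260+u/6,50+v/6)
cor=np.array([onz(w,Z(*p),.030)[:2] for p in ((75,120),(672,58),(706,668),(148,725))]); c=cor.mean(0); print("housing",cor,c,np.linalg.norm(np.diff(cor,axis=0),axis=1))
e=cor[1]-cor[0]; print("x axis deg",np.degrees(np.arctan2(e[1],e[0])), np.degrees(np.arctan2(*(cor[2]-cor[3])[::-1])))
kn=onz(w,Z(398,400),.038)[:2]; print("skirt c",kn)
p1=onz(w,Z(482,215),.063)[:2];p0=onz(w,Z(413,370),.063)[:2]; print("pointer",np.degrees(np.arctan2(*(p1-p0)[::-1])),p1,p0)
m=np.array([onz(w,Z(*p),.031)[:2] for p in ((506,158),(631,290),(641,475),(540,622))]); print([np.degrees(np.arctan2(*(x-c)[::-1])).round(1) for x in m])
o=st(); q=o["qpos"]; q=chk(np.r_[c,.15],tilt(245),q)
E
```

```text
housing [[0.5527 0.4065]
 [0.6481 0.4153]
 [0.6569 0.3198]
 [0.5615 0.3105]] [0.6048 0.363 ] [0.0959 0.0959 0.0958]
x axis deg 5.297568844831986 5.606913557941432
skirt c [0.6044 0.3633]
pointer 64.92719347670639 [0.6168 0.3888] [0.6065 0.3669]
[np.float64(65.6), np.float64(24.9), np.float64(-16.1), np.float64(-56.3)]
t 36.85 p [0.6009 0.2767 0.2602] rpy [-179.9    -0.03   89.85] w 0.0477 F [ 0.4 -0.5 -0.2]
q [-31.287  18.663   5.725  76.008  -1.908  85.489 -25.856]
ik err mm/deg 0.0 0.0 [-18.1  27.8 -21.4  77.6  10.1  76.5 115.5]
```

```bash
python3 - <<'E'
from plan import *
o=st()
print(tool_to((.6043,.363,.15),tilt(150),o)); print(tool_to((.6043,.363,.15),tilt(245.5),o))
E
```

```text
t 36.85 p [0.6009 0.2767 0.2602] rpy [-179.9    -0.03   89.85] w 0.0477 F [ 0.4 -0.5 -0.2]
q [-31.287  18.663   5.725  76.008  -1.908  85.489 -25.856]
[  0.0862   0.0033   0.1102  -0.07    -0.08   -60.15  ]
[   0.0862    0.0033    0.1102    0.02     -0.14   -155.65  ]
```

>>> servo_tool:
  increments:
    - [[0.01, 0, 0, 0, 0, -8.3, 0.1], [0.02, 0.001, 0, 0, 0, -16.6, 0.1], [0.03, 0.001, 0, 0, 0, -25, 0.1], [0.04, 0.002, 0, 0, 0, -33, 0.1], [0.05, 0.002, 0, 0, 0, -41.5, 0.1], [0.06, 0.003, 0, 0, 0, -50, 0.1], [0.07, 0.003, 0.02, 0, 0, -58, 0.1], [0.08, 0.003, 0.03, 0, 0, -66.5, 0.1], [0.086, 0.003, 0.04, 0, 0, -75, 0.1], [0.086, 0.003, 0.05, 0, 0, -83, 0.1], [0.086, 0.003, 0.06, 0, 0, -91.5, 0.1], [0.086, 0.003, 0.07, 0, 0, -100, 0.1], [0.086, 0.003, 0.08, 0, 0, -108, 0.1], [0.086, 0.003, 0.09, 0, 0, -116.5, 0.1], [0.086, 0.003, 0.1, 0, 0, -125, 0.1], [0.086, 0.003, 0.11, 0, 0, -133, 0.1], [0.086, 0.003, 0.11, 0, 0, -141.5, 0.1], [0.086, 0.003, 0.11, 0, 0, -150, 0.1], [0.086, 0.003, 0.11, 0, 0, -155.5, 0.1], [0.086, 0.003, 0.11, 0, 0, -155.5, 0.1]]

```text
time_s: 38.85
tool_pos: [0.604, 0.3632, 0.1503]
tool_rot: [179.9, 0.0, -114.6]
force: [0.3, -1.3, -0.2]
grip_width: 0.0477
```

```bash
python3 - <<'E'
from plan import *
w=cam("wrist"); save(w,"w30.png");o=st()
print(proj(w,[[.6043,.363,.063],[.6168,.3888,.063]]))
t=cam("top"); save(t,"t30.png",(150,180,410,300),3); o=st()
print(tool_to((.6043,.363,.042),tilt(245.5),o))
E
```

```text
t 38.9 p [0.6039 0.3634 0.1503] rpy [ 179.89    0.01 -114.72] w 0.0477 F [-0.   0.   0.7]
q [-19.565  27.69  -19.319  77.336   8.995  76.524 116.347]
[[324.2741 240.4572]
 [323.43   278.3031]]
t 38.95 p [0.6037 0.3636 0.1503] rpy [ 179.89    0.   -114.72] w 0.048 F [ 0.3 -0.  -0.1]
q [-19.593  27.693 -19.309  77.334   8.995  76.525 116.335]
[ 0.0004 -0.001   0.1083  0.11    0.     -0.22  ]
```

>>> servo_tool:
  increments:
    - [[0, -0.001, 0.04, 0, 0, 0, 0], [0, -0.001, 0.08, 0, 0, 0, 0], [0, -0.001, 0.1, 0, 0, 0, -0.1], [0, -0.001, 0.108, 0, 0, 0, -0.2], [0, -0.001, 0.108, 0, 0, 0, -0.75], [0, -0.001, 0.108, 0, 0, 0, -0.75], [0, -0.001, 0.108, 0, 0, 0, -0.75], [0, -0.001, 0.108, 0, 0, 0, -0.75], [0, -0.001, 0.108, 0, 0, 0, -0.75], [0, -0.001, 0.108, 0, 0, 0, -0.75]]
  squeeze: 15

```text
time_s: 39.95
tool_pos: [0.6041, 0.3646, 0.0427]
tool_rot: [179.9, 0.0, -114.5]
force: [-0.3, -0.0, -0.3]
grip_width: 0.0114
```

```bash
python3 - <<'E'
from plan import *
w=cam("wrist"); save(w,"w31.png");o=st()
print(tool_to((.6043,.363,.042),tilt(165.4),o))
E
```

```text
t 40.0 p [0.604  0.3645 0.0425] rpy [ 179.9     0.03 -114.48] w 0.0117 F [ 0.9 -1.  -0.3]
q [-19.88   32.286 -18.62   83.485  10.645  66.004 115.361]
[ 0.0013 -0.0009  0.0004  0.11   -0.05   80.12  ]
```

>>> servo_tool:
  increments:
    - [[0, 0, 0, 0, 0, 0, -1], [0, 0, 0, 0, 0, 0, -1], [0, 0, 0, 0, 0, 0, -1]]

```text
time_s: 40.3
tool_pos: [0.6038, 0.3645, 0.0421]
tool_rot: [179.9, 0.0, -114.5]
force: [-0.4, -0.3, -0.2]
grip_width: 0.0014
```

```bash
python3 - <<'E'
from plan import *
w=cam("wrist"); save(w,"w32.png",(220,200,430,420),3);o=st()
t=cam("top"); save(t,"t32.png",(150,190,250,270),7)
E
```

```text
t 40.35 p [0.6038 0.3645 0.0421] rpy [ 179.87    0.   -114.48] w 0.0011 F [-0.1  0.4 -0.4]
q [-19.883  32.31  -18.619  83.498  10.644  65.998 115.362]
```

```bash
python3 - <<'E'
from plan import *
s=cam("side"); save(s,"s32.png",(270,110,370,210),7);o=st()
E
```

```text
t 40.45 p [0.6038 0.3645 0.0421] rpy [ 179.88    0.   -114.48] w 0.0008 F [ 0.   0.5 -0.4]
q [-19.882  32.308 -18.619  83.497  10.645  66.    115.362]
```

```bash
python3 - <<'E'
from plan import *
w=cam("wrist"); f=w["frame"][210:330,250:400].astype(float); f=np.clip(f*4,0,255).astype(np.uint8); cv2.imwrite("pics/w33.png",cv2.resize(f,None,fx=5,fy=5,interpolation=cv2.INTER_CUBIC))
s=cam("side"); f=s["frame"][150:190,305:350].astype(float); f=np.clip(f*3,0,255).astype(np.uint8); cv2.imwrite("pics/s33.png",cv2.resize(f,None,fx=12,fy=12,interpolation=cv2.INTER_CUBIC))
E
```

>>> servo_tool:
  increments:
    - [[0, 0, 0, 0, 0, 0, -0.3], [0, 0, 0, 0, 0, 0, 0], [0, 0, 0, 0, 0, 0, 0.1], [0, 0, -0.04, 0, 0, 0, 0.1], [0, 0, -0.08, 0, 0, 0, 0.1], [0, 0, -0.1, 0, 0, 0, 0.1], [0, 0, -0.1, 0, 0, 0, 0.1]]

```text
time_s: 41.25
tool_pos: [0.6062, 0.366, 0.147]
tool_rot: [-179.9, 0.4, -114.5]
force: [0.1, -0.9, 0.2]
grip_width: 0.0452
```

```bash
python3 - <<'E'
from plan import *
o=st(); w=cam("wrist"); f=w["frame"].astype(float); f=np.clip(f*1.5,0,255).astype(np.uint8)[130:320,220:430]; cv2.imwrite("pics/w34.png",cv2.resize(f,None,fx=3.5,fy=3.0,interpolation=cv2.INTER_CUBIC)); o=st()
E
```

```text
t 41.25 p [0.6062 0.366  0.147 ] rpy [-179.87    0.38 -114.48] w 0.0452 F [ 0.1 -0.9  0.2]
q [-19.605  27.837 -19.361  77.522   9.118  75.769 116.455]
t 41.3 p [0.605  0.3651 0.1442] rpy [-180.      0.18 -114.48] w 0.0463 F [-0.7  0.2 -0.7]
q [-19.605  27.943 -19.336  77.696   9.123  75.727 116.446]
```

```bash
python3 - <<'E'
from plan import *
s=cam("side"); t=cam("top")
P=[[.6038,.3645,.042],[.6038,.3645,.1],[.6043,.363,.038],[.6043,.363,.063],[.6043-.011,.363-.0236,.063],[.6043+.011,.363+.0236,.063]]
print("side s32 crop",((proj(s,P)-[270,110])*7).round()); print("top t32 crop",((proj(t,P)-[150,190])*7).round())
o=st(); save(s,"s35.png",(270,110,370,210),7)
E
```

```text
side s32 crop [[403. 388.]
 [405. 284.]
 [404. 397.]
 [405. 353.]
 [381. 386.]
 [427. 321.]]
top t32 crop [[243. 329.]
 [201. 302.]
 [249. 329.]
 [232. 318.]
 [293. 348.]
 [171. 289.]]
t 41.4 p [0.6034 0.3638 0.1408] rpy [ 179.83   -0.09 -114.48] w 0.0473 F [-0.4 -0.4 -0.3]
q [-19.604  28.083 -19.304  77.888   9.129  75.723 116.448]
```

```bash
python3 - <<'E'
from plan import *
s=cam("side"); w=cam("wrist"); o=env.get_obs()
for dz in (0,.01,.02,.025,.03): print(dz,proj(s,[o["tool_pos"]+[0,0,dz]]),"seen (329.4,134.3)")
R0=R.from_euler('xyz',o["tool_rot"],degrees=True)
for dz in (0,.02,.025): print(dz,proj(w,[o["tool_pos"]+R0.apply([x,sy*o["grip_width"]/2,-dz]) for sy in(-1,1) for x in (0,.0095)]).round(1).tolist(), o["grip_width"])
save(w,"w36.png",(220,260,430,420),3)
E
```

```text
0 [[327.9286 140.0164]] seen (329.4,134.3)
0.01 [[327.9957 137.2638]] seen (329.4,134.3)
0.02 [[328.0634 134.4841]] seen (329.4,134.3)
0.025 [[328.0976 133.0839]] seen (329.4,134.3)
0.03 [[328.1319 131.6768]] seen (329.4,134.3)
0 [[277.8, 287.8], [277.2, 269.8], [373.8, 287.7], [374.5, 269.7]] 0.047871492293144316
0.02 [[272.9, 304.9], [272.2, 285.2], [379.2, 304.8], [380.1, 285.1]] 0.047871492293144316
0.025 [[271.5, 309.7], [270.7, 289.6], [380.8, 309.6], [381.6, 289.5]] 0.047871492293144316
```

>>> servo_tool:
  increments:
    - [[0.002, 0, 0.04, 0, 0, 0, 0], [0.002, 0, 0.08, 0, 0, 0, 0], [0.002, 0, 0.105, 0, 0, 0, -0.1], [0.002, 0, 0.115, 0, 0, 0, -0.2], [0.002, 0, 0.119, 0, 0, 0, -0.5], [0.002, 0, 0.119, 0, 0, 0, -0.75], [0.002, 0, 0.119, 0, 0, 0, -0.75], [0.002, 0, 0.119, 0, 0, 0, -0.75], [0.002, 0, 0.119, 0, 0, 0, -0.75], [0.002, 0, 0.119, 0, 0, 0, -0.75]]
  squeeze: 15

```text
time_s: 42.5
tool_pos: [0.6029, 0.364, 0.0249]
tool_rot: [179.9, 0.1, -114.4]
force: [-2.8, 0.1, 5.7]
grip_width: 0.0138
```

```bash
python3 - <<'E'
from plan import *
o=st(); w=cam("wrist"); save(w,"w37.png",(220,180,430,420),3)
E
```

```text
t 42.5 p [0.6029 0.364  0.0249] rpy [ 179.89    0.12 -114.44] w 0.0138 F [-2.8  0.1  5.7]
q [-19.88   33.045 -18.508  84.516  10.912  64.178 115.21 ]
```

>>> servo_tool:
  increments:
    - [[0, 0, -0.002, 0, 0, 5, -0.75], [0, 0, -0.003, 0, 0, 12, -0.75], [0, 0, -0.003, 0, 0, 20, -0.75], [0, 0, -0.003, 0, 0, 28, -0.75], [0, 0, -0.003, 0, 0, 36, -0.75], [0, 0, -0.003, 0, 0, 44, -0.75], [0, 0, -0.003, 0, 0, 52, -0.75], [0, 0, -0.003, 0, 0, 60, -0.75], [0, 0, -0.003, 0, 0, 68, -0.75], [0, 0, -0.003, 0, 0, 75, -0.75], [0, 0, -0.003, 0, 0, 80, -0.75], [0, 0, -0.003, 0, 0, 80, -0.75], [0, 0, -0.003, 0, 0, 80, -0.75]]

```text
time_s: 43.85
tool_pos: [0.6028, 0.364, 0.025]
tool_rot: [179.9, -0.1, 165.7]
force: [2.8, 4.9, -8.8]
grip_width: 0.0141
```

```bash
python3 - <<'E'
from plan import *
o=st(); w=cam("wrist"); save(w,"w38.png")
E
```

```text
t 43.85 p [0.6028 0.364  0.025 ] rpy [179.88  -0.12 165.71] w 0.0141 F [ 2.8  4.9 -8.8]
q [-30.848  31.725  -3.231  84.982   1.713  63.334  41.342]
```

>>> servo_tool:
  increments:
    - [[0, 0, 0.002, 0, 0, 0, -0.6], [0, 0, 0.002, 0, 0, 0, -0.3], [0, 0, 0.002, 0, 0, 0, 0], [0, 0, 0.001, 0, 0, 0, 0], [0, 0, 0, 0, 0, 0, 0], [0, 0, -0.04, 0, 0, 0, 0], [0, 0, -0.08, 0, 0, 0, 0], [0, 0, -0.13, 0, 0, 0, 0], [0, 0, -0.18, 0, 0, 0, 0], [0, 0, -0.18, 0, 0, 0, 0]]

```text
time_s: 44.9
tool_pos: [0.6072, 0.3647, 0.2166]
tool_rot: [179.3, 0.5, 165.5]
force: [0.9, 0.5, -0.5]
grip_width: 0.0439
```

```bash
python3 - <<'E'
from plan import *
o=st(); w=cam("wrist"); save(w,"w39.png"); import pickle; pickle.dump(w,open("w39.pkl","wb"))
t=cam("top"); save(t,"t39.png",(150,190,410,320),3)
E
```

```text
t 44.9 p [0.6072 0.3647 0.2166] rpy [179.32   0.51 165.5 ] w 0.0439 F [ 0.9  0.5 -0.5]
q [-30.947  24.494  -3.067  72.99    1.207  81.704  41.614]
```

```bash
python3 - <<'E'
from plan import *
import pickle
w=cam("wrist"); save(w,"w40.png",(240,130,400,280),5); pickle.dump(w,open("w40.pkl","wb")); st()
E
```

```text
t 45.05 p [0.6033 0.3623 0.2062] rpy [179.97  -0.1  165.52] w 0.0436 F [-0.3 -0.5 -0.6]
q [-30.949  24.866  -3.067  73.638   1.207  81.574  41.611]
```

```bash
python3 - <<'E'
from plan import *
o=st()
A=np.array([.6146,-.363]); print("grip", A+.055*np.array([np.cos(np.radians(-172)),np.sin(np.radians(-172))]))
rows([((.60,.33,.26),tilt(155),2),((.58,-.02,.28),tilt(80),9),((.56,-.371,.20),tilt(8),9)],o)
E
```

```text
t 45.05 p [0.6033 0.3623 0.2062] rpy [179.97  -0.1  165.52] w 0.0436 F [-0.3 -0.5 -0.6]
q [-30.949  24.866  -3.067  73.638   1.207  81.574  41.611]
grip [ 0.5601 -0.3707]
# seg 63 mm 11 deg in 2
[-0.002, -0.016, -0.027, 0.0, -0.1, 5.3]
[-0.005, -0.032, -0.054, 0.0, -0.1, 10.5]
# seg 351 mm 75 deg in 9
[-0.012, -0.070, -0.056, 0.0, -0.1, 18.9]
[-0.020, -0.108, -0.058, 0.0, -0.1, 27.2]
[-0.027, -0.147, -0.061, -0.0, -0.1, 35.5]
[-0.035, -0.185, -0.063, -0.0, -0.1, 43.9]
[-0.043, -0.223, -0.065, -0.0, -0.1, 52.2]
[-0.050, -0.261, -0.067, -0.0, -0.1, 60.5]
[-0.058, -0.300, -0.070, -0.0, -0.1, 68.9]
[-0.065, -0.338, -0.072, -0.0, -0.1, 77.2]
[-0.073, -0.376, -0.074, -0.1, -0.1, 85.5]
# seg 361 mm 72 deg in 9
[-0.081, -0.414, -0.065, -0.1, -0.1, 93.5]
[-0.088, -0.453, -0.056, -0.1, -0.1, 101.5]
[-0.096, -0.491, -0.048, -0.1, -0.1, 109.5]
[-0.103, -0.529, -0.039, -0.1, -0.1, 117.5]
[-0.111, -0.568, -0.030, -0.1, -0.1, 125.5]
[-0.119, -0.606, -0.021, -0.1, -0.1, 133.5]
[-0.126, -0.644, -0.012, -0.1, -0.1, 141.5]
[-0.134, -0.682, -0.003, -0.1, -0.1, 149.5]
[-0.141, -0.721, 0.006, -0.1, -0.1, 157.5]
```

>>> servo_tool:
  increments:
    - [[-0.002, -0.016, -0.027, 0, 0, 5, 0], [-0.005, -0.032, -0.054, 0, 0, 10.5, 0], [-0.012, -0.07, -0.056, 0, 0, 19, 0], [-0.02, -0.108, -0.058, 0, 0, 27, 0], [-0.027, -0.147, -0.061, 0, 0, 35.5, 0], [-0.035, -0.185, -0.063, 0, 0, 44, 0], [-0.043, -0.223, -0.065, 0, 0, 52, 0], [-0.05, -0.261, -0.067, 0, 0, 60.5, 0], [-0.058, -0.3, -0.07, 0, 0, 69, 0], [-0.065, -0.338, -0.072, 0, 0, 77, 0], [-0.073, -0.376, -0.074, 0, 0, 85.5, 0], [-0.081, -0.414, -0.065, 0, 0, 93.5, 0], [-0.088, -0.453, -0.056, 0, 0, 101.5, 0], [-0.096, -0.491, -0.048, 0, 0, 109.5, 0], [-0.103, -0.529, -0.039, 0, 0, 117.5, 0], [-0.111, -0.568, -0.03, 0, 0, 125.5, 0], [-0.119, -0.606, -0.021, 0, 0, 133.5, 0], [-0.126, -0.644, -0.012, 0, 0, 141.5, 0], [-0.134, -0.682, -0.003, 0, 0, 149.5, 0], [-0.141, -0.721, 0.006, 0, 0, 157.5, 0]]

```text
time_s: 47.05
tool_pos: [0.5584, -0.3715, 0.1968]
tool_rot: [-179.8, 0.3, 7.7]
force: [-0.5, 0.5, 0.2]
grip_width: 0.0435
```

>>> servo_tool:
  increments:
    - [[0, 0, 0, 0, 0, 0, 0], [0, 0, 0, 0, 0, 0, 0], [0, 0, 0, 0, 0, 0, 0]]

```text
time_s: 47.35
tool_pos: [0.5598, -0.3691, 0.1983]
tool_rot: [-179.8, 0.2, 8.2]
force: [-0.2, 0.4, -0.4]
grip_width: 0.0433
```

```bash
python3 - <<'E'
from plan import *
o=st(); w=cam("wrist"); save(w,"w41.png"); import pickle; pickle.dump(w,open("w41.pkl","wb"))
t=cam("top"); save(t,"t41.png",(150,190,410,320),3); s=cam("side"); save(s,"s41.png",(260,140,440,290),4)
E
```

```text
t 47.35 p [ 0.5598 -0.3691  0.1983] rpy [-179.81    0.16    8.15] w 0.0433 F [-0.2  0.4 -0.4]
q [  4.986  23.62   35.688  80.888 -13.742  80.099 -41.044]
```

```bash
python3 - <<'E'
from h import *
import pickle,numpy as np
w=pickle.load(open('w41.pkl','rb')) if __import__('os').path.exists('w41.pkl') else pickle.load(open('pics/w41.pkl','rb'))
a=onz(w,(328,157),.083);b=onz(w,(335,257),.083);print(a,b,np.degrees(np.arctan2(*(np.array(b)-a)[[1,0]])),np.linalg.norm((np.array(b)-a)[:2]))
from cell import env
o=env.get_obs();print(o['time_s'],o['tool_pos'],o['tool_rot'],o['grip_width'])
d=(np.array(b)-a);d/=np.linalg.norm(d);g=np.array(a)+.055*d;print(g)
y=np.radians(8.15);v=g-np.array(o['tool_pos']);print(v[0]*np.cos(y)+v[1]*np.sin(y),v[0]*np.sin(y)-v[1]*np.cos(y))
E
```

```text
[ 0.6162 -0.3652  0.083 ] [ 0.5402 -0.3818  0.083 ] -167.62632512250377 0.07775978673965073
47.5 [ 0.5604 -0.3691  0.1995] [-179.8818    0.0636    8.1835] 0.04333816148241744
[ 0.5625 -0.377   0.083 ]
0.0009528641687776643 0.008081425386483253
```

>>> servo_tool:
  increments:
    - [[0.001, 0.008, 0.0, 0, 0, -4, 0], [0.001, 0.008, 0.03, 0, 0, -4, 0], [0.001, 0.008, 0.07, 0, 0, -4, 0], [0.001, 0.008, 0.11, 0, 0, -4, 0], [0.001, 0.008, 0.135, 0, 0, -4, 0], [0.001, 0.008, 0.154, 0, 0, -4, 0], [0.001, 0.008, 0.154, 0, 0, -4, 0], [0.001, 0.008, 0.154, 0, 0, -4, -0.75], [0.001, 0.008, 0.154, 0, 0, -4, -0.75], [0.001, 0.008, 0.154, 0, 0, -4, -0.75], [0.001, 0.008, 0.154, 0, 0, -4, -0.75], [0.001, 0.008, 0.154, 0, 0, -4, -0.75]]
  squeeze: 15

```text
time_s: 48.7
tool_pos: [0.5616, -0.3776, 0.0462]
tool_rot: [-179.8, 0.1, 12.0]
force: [-1.2, 2.0, 5.1]
grip_width: 0.0141
```

>>> servo_tool:
  increments:
    - [[0.0005, 0.0077, 0, 0, 0, -8, -0.75], [0.0021, 0.0152, 0, 0, 0, -16, -0.75], [0.0048, 0.0224, 0, 0, 0, -24, -0.75], [0.0084, 0.0291, 0, 0, 0, -32, -0.75], [0.0129, 0.0354, 0, 0, 0, -40, -0.75], [0.0182, 0.0409, 0, 0, 0, -48, -0.75], [0.0242, 0.0456, 0, 0, 0, -56, -0.75], [0.0309, 0.0494, 0, 0, 0, -64, -0.75], [0.038, 0.0523, 0, 0, 0, -72, -0.75], [0.0454, 0.0542, 0, 0, 0, -80, -0.75], [0.0493, 0.0547, 0, 0, 0, -84, -0.75], [0.0493, 0.0547, 0, 0, 0, -84, -0.75], [0.0493, 0.0547, 0, 0, 0, -84, -0.75]]

```text
time_s: 50.0
tool_pos: [0.6213, -0.417, 0.0461]
tool_rot: [-179.8, -0.5, 96.2]
force: [-4.5, 9.1, 7.4]
grip_width: 0.0138
```

>>> servo_tool:
  increments:
    - [[0.0001, 0.0038, 0, 0, 0, -4, -0.75], [0.0002, 0.0048, 0, 0, 0, -5, -0.75], [0.0002, 0.0048, 0, 0, 0, -5, -0.75]]

```text
time_s: 50.3
tool_pos: [0.6246, -0.4164, 0.0461]
tool_rot: [-179.8, -0.5, 101.2]
force: [-7.0, 8.9, 8.3]
grip_width: 0.014
```

>>> servo_tool:
  increments:
    - [[0, 0, 0, 0, 0, 0, 0], [0, 0, 0, 0, 0, 0, 0], [0, 0, 0, 0, 0, 0, 0], [0, 0, 0, 0, 0, 0, 0], [0, 0, -0.03, 0, 0, 0, 0], [0, 0, -0.07, 0, 0, 0, 0], [0, 0, -0.11, 0, 0, 0, 0], [0, 0, -0.15, 0, 0, 0, 0], [-0.03, 0, -0.19, 0, 0, 0, 0], [-0.05, 0, -0.2, 0, 0, 0, 0], [-0.05, 0, -0.2, 0, 0, 0, 0], [-0.05, 0, -0.2, 0, 0, 0, 0]]

```text
time_s: 51.5
tool_pos: [0.6353, -0.4706, 0.2443]
tool_rot: [-179.9, -0.1, 101.0]
force: [0.9, 0.5, -0.8]
grip_width: 0.0435
```

```bash
python3 - <<'E'
from h import *
from cell import env
import pickle
for n in ('wrist','top','side'):
    r=env.read_camera(n); pickle.dump(r,open(f'{n}42.pkl','wb'))
    import cv2; cv2.imwrite(f'pics/{n}42.png',r['frame'])
print(st())
E
```

```text
t 51.65 p [ 0.6357 -0.4687  0.2437] rpy [-179.84   -0.22  101.09] w 0.0437 F [ 0.1  0.3 -0.4]
q [26.426 36.958 15.764 52.9   -9.426 91.446 50.031]
{'time_s': 51.65, 'qpos': array([26.4257, 36.9579, 15.7643, 52.9002, -9.4263, 91.4463, 50.0313]), 'joint_velocities': array([-0.1855, -0.3471,  0.0906, -0.1533,  0.1283,  0.095 ,  0.1301]), 'effort': array([  0.5432, -65.0836,   5.0041, -31.6404,   0.0293,   0.0935,
        -0.0012]), 'tool_pos': array([ 0.6357, -0.4687,  0.2437]), 'tool_rot': array([-179.8439,   -0.2226,  101.0885]), 'force': array([ 0.1122,  0.3008, -0.4408]), 'wrist_torque': array([-0.0598, -0.0817, -0.0543]), 'grip_width': 0.04374482298856728}
```

View pics/wrist42.png

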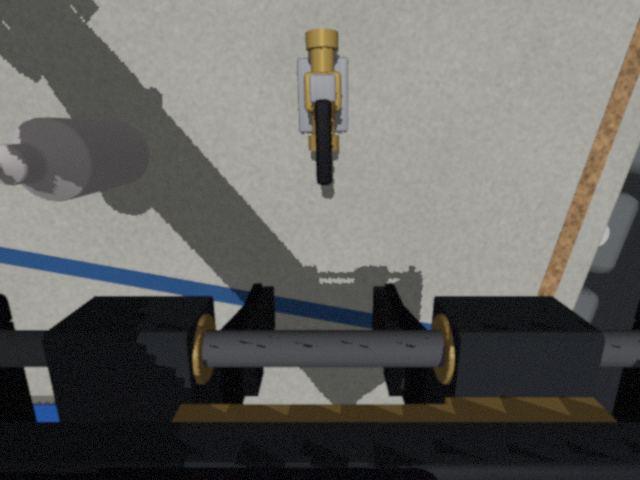

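View pics/top42.png

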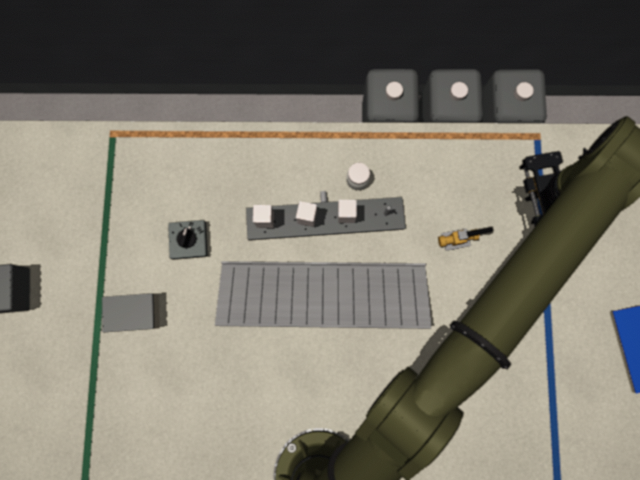

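View pics/side42.png

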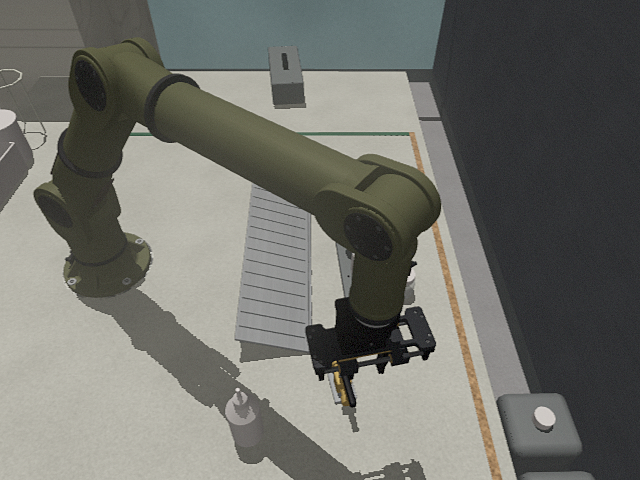

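```bash
python3 - <<'E'
import pickle,cv2
r=pickle.load(open('wrist42.pkl','rb'))
cv2.imwrite('pics/wz42.png',cv2.resize(r['frame'][20:200,260:400],None,fx=3.3,fy=3.3,interpolation=cv2.INTER_CUBIC))
r=pickle.load(open('top42.pkl','rb'))
cv2.imwrite('pics/tz42.png',cv2.resize(r['frame'][160:260,160:500],None,fx=2.3,fy=2.3,interpolation=cv2.INTER_CUBIC))
E
```

```text
(no output)
```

View pics/wz42.png

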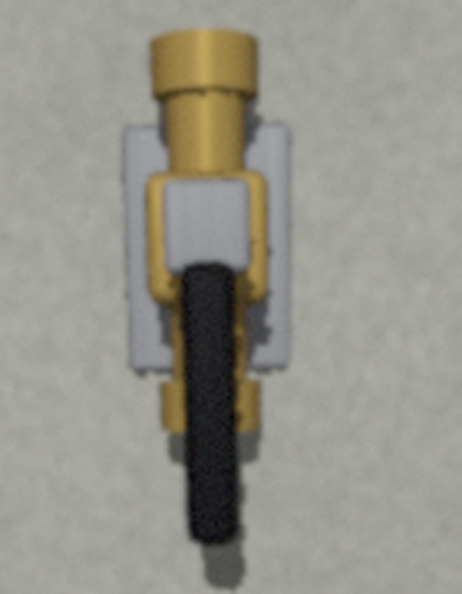

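View pics/tz42.png

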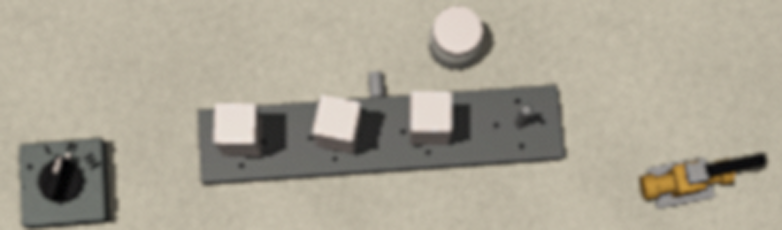

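>>> servo_tool:
  increments:
    - [[0.01, -0.005, -0.02, 0, 0, 0, 0], [0.035, -0.015, -0.04, 0, 0, 0, 0], [0.06, -0.03, -0.05, 0, 0, 0, 0], [0.085, -0.042, -0.05, 0, 0, 0, 0], [0.11, -0.055, -0.05, 0, 0, 0, 0], [0.11, -0.055, -0.05, 0, 0, 0, 0], [0.11, -0.055, -0.05, 0, 0, 0, 0], [0.11, -0.055, -0.05, 0, 0, 0, 0]]

```text
time_s: 52.45
tool_pos: [0.5611, -0.3731, 0.2963]
tool_rot: [-180.0, -0.0, 101.0]
force: [0.1, -0.6, 0.0]
grip_width: 0.0434
```

```bash
python3 - <<'E'
from h import *
from cell import env
import cv2,pickle
for n in ('top','side'):
    r=env.read_camera(n); pickle.dump(r,open(f'{n}43.pkl','wb'))
    cv2.imwrite(f'pics/{n}43.png',r['frame'])
    # bottle edges predicted
st()
E
```

```text
t 52.55 p [ 0.561  -0.3735  0.2954] rpy [-179.89   -0.05  100.99] w 0.0432 F [ 0.5 -0.   0.5]
q [20.105 20.385 15.799 70.516 -5.401 89.921 45.971]
```

View pics/side43.png

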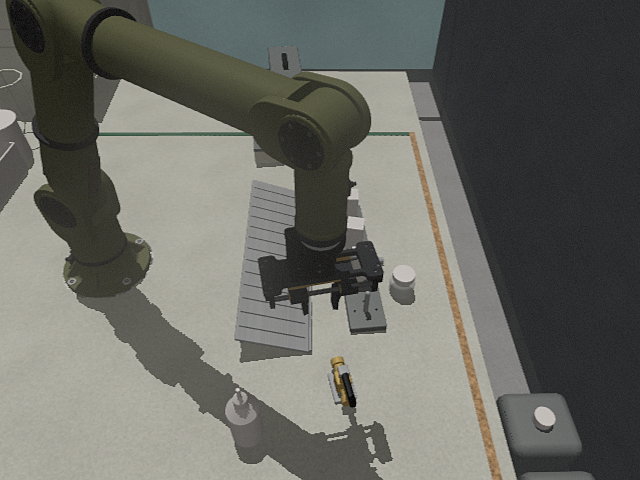

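>>> servo_tool:
  increments:
    - [[0.01, -0.012, -0.02, 0, 0, 0, 0], [0.03, -0.035, -0.04, 0, 0, 0, 0], [0.055, -0.06, -0.06, 0, 0, 0, 0], [0.075, -0.08, -0.07, 0, 0, 0, 0], [0.09, -0.095, -0.07, 0, 0, 0, 0], [0.09, -0.095, -0.07, 0, 0, 0, 0], [0.09, -0.095, -0.07, 0, 0, 0, 0], [0.09, -0.095, -0.07, 0, 0, 0, 0]]

```text
time_s: 53.35
tool_pos: [0.451, -0.3033, 0.365]
tool_rot: [-179.8, -0.1, 101.0]
force: [0.3, 0.2, -0.8]
grip_width: 0.0437
```

```bash
python3 - <<'E'
from h import *
from cell import env
import cv2,pickle
for n in ('top','side'):
    r=env.read_camera(n); pickle.dump(r,open(f'{n}44.pkl','wb'))
    cv2.imwrite(f'pics/{n}44.png',r['frame'])
    if n=='side': cv2.imwrite('pics/sz44.png',cv2.resize(r['frame'][160:440,220:420],None,fx=2.1,fy=2.1,interpolation=cv2.INTER_CUBIC))
    else: cv2.imwrite('pics/tz44.png',cv2.resize(r['frame'][160:260,160:400],None,fx=3.3,fy=3.3,interpolation=cv2.INTER_CUBIC))
st()
E
```

```text
t 53.45 p [ 0.4509 -0.3032  0.3649] rpy [-179.82   -0.11  101.  ] w 0.0433 F [ 0.8 -0.2  0.1]
q [17.064  3.669 14.993 81.957 -0.911 94.702 42.956]
```

View pics/sz44.png

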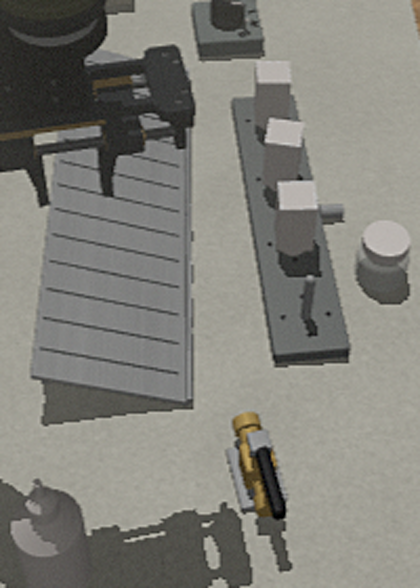

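View pics/tz44.png

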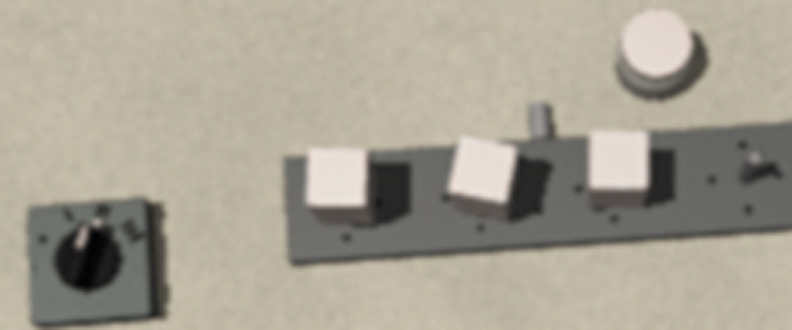

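```bash
python3 - <<'E'
from h import *
import pickle,numpy as np
from plan import PEG
t=pickle.load(open('top44.pkl','rb'));s=pickle.load(open('side44.pkl','rb'))
import cv2
cv2.imwrite('pics/sz44b.png',cv2.resize(s['frame'][180:310,320:390],None,fx=4.5,fy=4.5,interpolation=cv2.INTER_CUBIC))
print(PEG)
for p in PEG: 
    P=np.array(p,float); 
    print(P, 'top-cam',proj(t,np.array([P[0],P[1],.112])),'side-cam',proj(s,np.array([P[0],P[1],.112])))
for n,(u,v) in {'b1':(337,177),'b2':(483,169.5),'b3':(619,160)}.items():
    print(n,onz(t,(160+(u+.5)/3.3-.5,160+(v+.5)/3.3-.5),.112))
E
```

```text
[[ 0.654   0.1545]
 [ 0.6627  0.045 ]
 [ 0.6718 -0.0646]
 [ 0.6806 -0.174 ]]
[0.654  0.1545] top-cam [[260.5615 213.7051]] side-cam [[348.2043 193.001 ]]
[0.6627 0.045 ] top-cam [[303.6154 210.7664]] side-cam [[353.8842 220.7724]]
[ 0.6718 -0.0646] top-cam [[346.7785 207.6696]] side-cam [[360.4188 251.9503]]
[ 0.6806 -0.174 ] top-cam [[389.929  204.6827]] side-cam [[367.6647 287.102 ]]
b1 [0.6551 0.1514 0.112 ]
b2 [0.6621 0.0389 0.112 ]
b3 [ 0.6706 -0.0657  0.112 ]
```

View pics/sz44b.png

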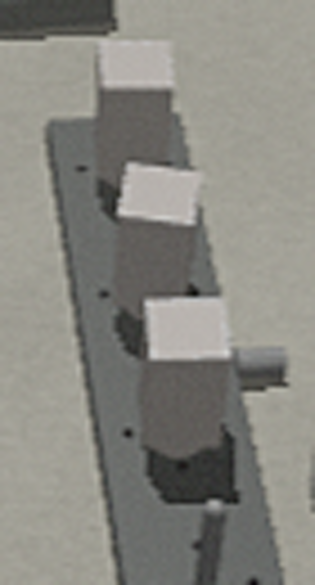

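```bash
python3 - <<'E'
from h import *
import pickle,numpy as np
t=pickle.load(open('top44.pkl','rb'));s=pickle.load(open('side44.pkl','rb'))
c=lambda u,v,f,ox,oy:(ox+(u+.5)/f-.5,oy+(v+.5)/f-.5)
T={'b1':(337,177),'b2':(483,169.5),'b3':(619,160)}
S={'b1':(135,63.5),'b2':(160.5,193),'b3':(187,328)}
for n in T: print(n,tri([(t,c(*T[n],3.3,160,160)),(s,c(*S[n],4.5,320,180))]) if True else 0)
E
grep -n -A8 "def tri" h.py
```

```text
b1 [0.6565 0.1517 0.1114]
b2 [0.6643 0.0391 0.1108]
b3 [ 0.6723 -0.0657  0.1107]
17:def tri(obs):
18-    A=np.zeros((3,3));b=np.zeros(3)
19-    for r,uv in obs:
20-        c,d=ray(r,uv);M=np.eye(3)-np.outer(d,d);A+=M;b+=M@c
21-    return np.linalg.solve(A,b)
22-np.set_printoptions(precision=4,suppress=True)
23-def tilt(yaw,pitch=0,roll=180): return R.from_euler('xyz',[roll,pitch,yaw],degrees=True)
24-def tool_to(P,Rt,o=None):
25-    """increment row (tool axes at now) to reach world P,R (Rotation)"""
```

```bash
python3 - <<'E'
from cell import env
print(env.sign_off()); print(env.get_obs()['time_s'])
E
```

```text
the job is handed in; nothing more can be done
None
the job is handed in; nothing more can be done
```

The job is handed in, finished at about 53.5 s on the robot's clock. I shut the air valve, put the three bottles that were present upside down on pegs 1 to 3, turned the selector from the dot to the two-bar mark, and then opened the valve fully. `sign_off` gave no verdict.

**Last checks:**
- **Bottles:** All three tops measure about 111 mm above the bench, against 112 mm expected for fully down. Each is within about 6 mm of its peg. The bottle on peg 2 is turned roughly 10–15° about its peg but stands upright.
- **Valve:** The handle lies along the pipe to within about 1° in the wrist view. Before I opened it, it read about 4° short of my earlier estimate of fully shut. That is inside the 8.6° limit but close to my measuring error.
- **Selector:** The pointer was on the two bars in the close wrist view taken after I turned it. The final top view agrees, but less sharply.
- **Bystanders:** The jar and wash bottle stand where they were. I never went near the tip box, and the top view taken just after opening the valve shows it in place.
- **Robot:** The gripper is raised to about 0.36 m, reads about 0 N and touches nothing.

**What went wrong:** My first tries at the valve and the knob missed, because the finger ends sit about 21 mm short of the reported tool point. I lowered the grips to allow for that, and both then held.

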